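# Weigh two battery cells and feed the heavier into the flap hopper

### The arm

A 6-joint arm with a two-finger parallel gripper is mounted at the origin on the work surface. World frame = base frame: x ahead of the robot, y to its left, z up, the work surface at z = 0. Lengths are in m, angles in rad, forces in N, time in s.
With the tool pointing down it reaches from about 0.35 to 0.975 m from the base axis. Payload 4.9 kg.
Tool frame: the origin (TCP) lies at the very end of the fingers, on their centre line; the grasp point (between the pads) lies 19 mm behind it (grip_depth is the distance from the TCP to the grasp point, in m); z points along the fingers, y is the line along which they close (so a half turn about z gives the same grasp; the last joint's range is limited). The gripper opens to 85 mm and grips with 20 to 120 N. Pads are 22 mm wide; open, the fingers measure 114 mm over their backs; the gripper's body (76 mm by 85 mm) begins 54 mm behind the grasp point. The pads swing forward as they close: fully open they stand 13 mm farther back than shut.
Start: joints at [-1.274, 0.053, 1.613, -0, 1.476, -0.119], TCP at [0.252, -0.572, 0.231] pointing down, gripper open.
Joint ranges: [-3.01, 3.01], [-1.01, 2.22], [0.06, 2.58], [-1.02, 4.17], [0.09, 2.62], [-3.14, 3.14]. Speed limits (rad/s): [2.57, 2.57, 3.14, 3.14, 3.14, 3.14].

### API

Orientations are given as a unit quaternion [w, x, y, z].
In Python, from plant import * gives the robot as it stands. The module is installed in compiled form; this text tells all that it offers.
- The arm moves only by the tool play_rows, never from a script. Its argument "plan" is one flat list of numbers, 7 for each row, row after row: the opening in per cent of the stroke, from 0 (shut) to 100 (fully open), then the shift along the world's x, y, z scaled (see below), then the turn, a rotation vector about the world's x, y, z scaled (see below). In form: [claw, dx, dy, dz, rx, ry, rz, claw, dx, dy, dz, rx, ry, rz, ...]. A call has 1 to 5 rows; each row shifts and turns the commanded pose from where the row before left it; what a row does not reach is not made up. The controller multiplies each number of a shift by 0.02 m and each number of a turn by 0.15 rad. A row lasts 1/10 s, in which the tool goes at most 50 mm and 8.59 degrees, less where a joint would pass 70% of its speed; a pose out of reach is approached as far as the arm can. A call with a number of a shift or a turn outside -1 to 1 is refused whole. A call with a gripper value outside its range is refused whole. The fingers move at their own pace and stop on an object; "force" is the grip in N (left out, the last holds). Time passes only in rows, so rows that do not move let the fingers close. It gives the time, the measured TCP pose, the force, the opening and the grip force at its end, in the units of the state.
- state(): the state, without advancing time (a new reading comes with each control period).
- get_image(name): name is "scene" or "top" or "wrist"; returns the picture (480x640x3 uint8, red, green, blue); there is no depth.
- camera_params(name): a dict with "intrinsics" (3x3 intrinsics, pixels), "dist_coeffs" ([k1, k2, p1, p2, k3] as OpenCV has them; the pictures are not rectified), "rvec" (rotation vector, rad) and "tvec" (3), from world to camera coordinates, as OpenCV has them. Camera axes: x right, y down, z forward; pixel columns grow to the right and rows downward; lengths in m; the calibration is good to about 2 mm. A picture is of the moment at which its call begins: read the wrist's pose just before it. camera_params takes no time and is no camera call; for the wrist camera it gives the pose at the moment of the call.
- sign_off(): hands the job in; it is judged then, once.
The state is a dict: "clock": time; "q": joint angles; "qd": joint speeds; "effort": joint torques, N m; "tcp_pos": TCP position; "orientation": TCP orientation; "ft_force": force on the tool from outside, world axes, zero at the start; "moment": the same for the moment, N m; "width": opening from 0.0 (shut) to 1.0 (fully open); "finger_force": force on a finger pad.
Only numpy, scipy, OpenCV 4.12 (cv2) and the standard library are available. Lean on these libraries where they do the work, as an engineer would, in place of code of your own. Each camera call takes 0.05 s, during which the arm holds its last target. There are 200 camera calls.

### The job

Stand both weighing scoops, each with its battery cell still in it, on opposite pans of the balance and let go so that it shows which is heavier. Then take the scoop with the heavier cell, push the hopper's spring flap open with the scoop's nose and tip the cell in while the scoop keeps the flap open, and stand the empty scoop back on its free pan. Leave the lighter cell in its scoop on the other pan, let the flap shut, and do not knock over or shove the other things on the bench.

Things in the scene. Friction and masses are not known exactly. Their poses are not given: they have to be found in the camera images.
- scoop_a: open aluminium scoop, 0.14 kg, 100 mm long (x, to the open nose), 74 mm wide, floor and walls 3 mm, side and rear walls 36 mm high; origin at the centre of the underside; starts on the 2 mm mat, nose roughly away from the robot. A 3 mm floor ridge holds the cell at the rear wall, but jerky moves can free it; with the nose dipped 47 degrees it rolls over the ridge and out of the nose
- scoop_b: the same as scoop_a, a second one
- scoop_a_handle (a point): grasp point on scoop_a's handle, a plate 12 mm thick, 44 mm wide across the scoop, rising from the rear wall and leaning back from the nose 30 degrees off vertical. The point is 74 mm behind the scoop's origin, 72.6 mm above its underside, 12 mm from the plate's top end. Pinch the plate across its thickness, tool tilted 30 degrees, pointing down and towards the nose
- scoop_a_nose (a point): front edge of scoop_a, middle of the underside, 50 mm ahead of its origin
- scoop_b_handle (a point): grasp point on scoop_b's handle, a plate 12 mm thick, 44 mm wide across the scoop, rising from the rear wall and leaning back from the nose 30 degrees off vertical. The point is 74 mm behind the scoop's origin, 72.6 mm above its underside, 12 mm from the plate's top end. Pinch the plate across its thickness, tool tilted 30 degrees, pointing down and towards the nose
- scoop_b_nose (a point): front edge of scoop_b, middle of the underside, 50 mm ahead of its origin
- cell_a: round cell, 33 mm diameter, 60 mm long along its own y, origin at its centre; lies across scoop_a against the rear wall, 30 mm behind the scoop's origin, 19.5 mm above its underside. Both look the same, weigh 0.10 to 0.19 kg; one is at least 25 g heavier
- cell_b: round cell, 33 mm diameter, 60 mm long along its own y, origin at its centre; lies across scoop_b against the rear wall, 30 mm behind the scoop's origin, 19.5 mm above its underside. Both look the same, weigh 0.10 to 0.19 kg; one is at least 25 g heavier
- balance: equal-arm balance, fixed to the bench: grey base 110 by 300 mm, beam along its y with a pan on each end at 100 mm from the middle; origin at the middle of the underside, x points away from the robot's side, y to the left pan. The gap between the pans is 80 mm; nothing stands higher than the pans
- beam (a joint): tilt of the balance beam in rad, -0.12 to 0.12 between its stops, 0 level when empty; positive: left (+y) pan up and right pan down, so the right one carries the heavier load; negative: the left one is heavier. A 25 g difference swings it to its stop; so does a single loaded scoop. The swing takes up to a second
- pan_left_top (a point): centre of the flat top of the left (+y) pan, a plain steel disc 120 mm across, 5 mm thick, no rim; 80 mm above the bench when level, it rises or sinks 12 mm and stays level
- pan_right_top (a point): the same for the right (-y) pan
- hopper: grey sheet-metal cell hopper, fixed to the mat, 130 mm deep (x), 130 mm wide (y), 180 mm tall, top and back of bars 22 mm apart; origin at the centre of its underside, x points into it, away from its mouth. Inner floor 20 mm above the underside; walls 5 mm thick. The mouth is in its front (own -x) face, 106 mm wide, from a sill 80 mm up to a lintel 175 mm above the underside
- hopper_mouth (a point): middle of the sill: lower edge of the mouth, on the outer front face, 80 mm above the hopper's underside
- flap (a joint): aluminium flap, 102 mm wide, 90 mm long, 3 mm thick, hung just inside the mouth from a hinge 172 mm above the underside and 8 mm behind the front face; 0 closed (hanging), grows to 1.4 rad as it is pushed inwards; a light spring (0.3 N at its lower end when shut, about 1.2 N wide open) shuts it
- spray_can: standing aerosol can, 52 mm across, 170 mm tall; bystander, origin at the centre of its underside
- flux_jar: small round jar, 52 mm across, 45 mm tall; bystander, origin at the centre of its underside
- multimeter: hand multimeter lying on its back, 160 mm along its x, 80 mm wide, 36 mm tall; bystander, origin at the centre of its underside
- phone_clamp: low steel phone holder, 90 mm along x, about 175 mm along y, 26 mm tall; bystander, origin at the centre of its underside
- solder_spool: steel spool standing on end, 56 mm across, 35 mm tall; bystander, origin at the centre of its underside
- brush: bench brush lying along its x, 160 mm long, under 30 mm tall; bystander
- screwdriver: screwdriver lying along its x, 170 mm long, under 30 mm tall; bystander
There are look-alikes about, which are no part of the job. Leave any pink or yellow look-alike of the cell_b alone. Leave any blue look-alike of the scoop_a alone.

How it is judged:
On the way, in this order (a step that is already met when the one before it is completed fails the run):
1. both scoops stand released on opposite pans, each with its cell, and the beam has swung to the heavier side ((((horizontal distance between scoop_b and pan_left_top below 0.04 m and z of scoop_b in the frame of pan_left_top between -0.004 and 0.006 m and angle between scoop_b's own z axis and vertical below 0.12 rad) and (horizontal distance between scoop_a and pan_right_top below 0.04 m and z of scoop_a in the frame of pan_right_top between -0.004 and 0.006 m and angle between scoop_a's own z axis and vertical below 0.12 rad) and value of joint beam below -0.05 rad) or ((horizontal distance between scoop_b and pan_right_top below 0.04 m and z of scoop_b in the frame of pan_right_top between -0.004 and 0.006 m and angle between scoop_b's own z axis and vertical below 0.12 rad) and (horizontal distance between scoop_a and pan_left_top below 0.04 m and z of scoop_a in the frame of pan_left_top between -0.004 and 0.006 m and angle between scoop_a's own z axis and vertical below 0.12 rad) and value of joint beam above 0.05 rad)) and distance between cell_a and scoop_a_handle below 0.12 m and distance between cell_b and scoop_b_handle below 0.12 m and contact force between the fingers and scoop_a below 0.2 N and contact force between the fingers and scoop_b below 0.2 N and linear speed of each of scoop_a, scoop_b below 0.03 m/s), for 0.2 s.
2. the nose of the heavier cell's scoop holds the flap open, the cell still in the scoop (x of scoop_b_nose in the frame of hopper between -0.062 and 0.06 m and z of scoop_b_nose in the frame of hopper above 0.05 m and distance between cell_b and scoop_b_handle below 0.12 m and value of joint flap above 0.15 rad), for 0.05 s.
3. the heavier cell is inside the hopper while the scoop's nose still holds the flap open (x of scoop_b_nose in the frame of hopper between -0.062 and 0.06 m and z of scoop_b_nose in the frame of hopper above 0.05 m and x of cell_b in the frame of hopper between -0.06 and 0.065 m and y of cell_b in the frame of hopper between -0.065 and 0.065 m and z of cell_b in the frame of hopper below 0.075 m and value of joint flap above 0.15 rad), for 0.05 s.
At the end, for the whole second after the job is handed in: Heavier cell at rest in the hopper, flap shut (under 0.08 rad); lighter cell in its scoop; both scoops upright (7 degrees), released, at rest on opposite pans, origins within 40 mm of the pan centres, beam tipped 0.05 rad or more to the lighter cell's side (x of cell_b in the frame of hopper between -0.06 and 0.065 m and y of cell_b in the frame of hopper between -0.065 and 0.065 m and z of cell_b in the frame of hopper below 0.075 m and value of joint flap below 0.08 rad and distance between cell_a and scoop_a_handle below 0.12 m and (((horizontal distance between scoop_a and pan_left_top below 0.04 m and z of scoop_a in the frame of pan_left_top between -0.004 and 0.006 m and angle between scoop_a's own z axis and vertical below 0.12 rad) and (horizontal distance between scoop_b and pan_right_top below 0.04 m and z of scoop_b in the frame of pan_right_top between -0.004 and 0.006 m and angle between scoop_b's own z axis and vertical below 0.12 rad) and value of joint beam below -0.05 rad) or ((horizontal distance between scoop_a and pan_right_top below 0.04 m and z of scoop_a in the frame of pan_right_top between -0.004 and 0.006 m and angle between scoop_a's own z axis and vertical below 0.12 rad) and (horizontal distance between scoop_b and pan_left_top below 0.04 m and z of scoop_b in the frame of pan_left_top between -0.004 and 0.006 m and angle between scoop_b's own z axis and vertical below 0.12 rad) and value of joint beam above 0.05 rad)) and contact force between the fingers and scoop_a below 0.2 N and contact force between the fingers and scoop_b below 0.2 N and linear speed of each of cell_a, scoop_a, scoop_b below 0.03 m/s and linear speed of cell_b below 0.05 m/s); the robot touches nothing.
It fails at once if another thing on the bench is shoved by more than 40 mm (distance of any of spray_can, flux_jar, multimeter, phone_clamp, solder_spool, brush, screwdriver from where it was at the start of the episode above 0.04 m).
It fails at once if the spray can, jar or spool is knocked over (angle between any of spray_can, flux_jar, solder_spool's own z axis and vertical above 0.5 rad).
It fails at once if the lighter cell comes out of its scoop (distance between cell_a and scoop_a_handle above 0.14 m).
It also fails if it takes over 72 s, if anything falls off the work surface, if the arm or the gripper's body presses on something with over 40 N, if the wrist force passes 120 N, or if a joint passes its speed limit or range.

## Working session

There is one attempt and no reset: what is moved stays moved. The work goes in short steps, Python scripts to look and compute and a tool call to move; the robot and the scene stay as the last step left them, time stands still between calls to the robot, and variables do not carry over. Pictures are saved under pics/ and viewed, at most 10 in all, crops included, and the job is handed in when it is done.

Besides the shell and the picture viewer there is one more tool, called after "Call:" by a JSON object that holds its "op" and its "data". play_rows: Moves the arm, as the interface text tells. Shifts and turns lie within -1 to 1; 1 stands for 0.02 m of shift or 0.15 rad of turn. Its arguments: {"type":"object","properties":{"plan":{"type":"array"},"force":{"type":"number"}},"required":["plan"]}

```bash
mkdir -p pics; python3 - <<'E'
from plant import *
import cv2,numpy as np
for n in("scene","top"):
    im=get_image(n);cv2.imwrite(f"pics/{n}0.png",im[:,:,::-1])
    p=camera_params(n);R,_=cv2.Rodrigues(np.array(p["rvec"]));print(n,np.round(p["intrinsics"],1).tolist(),np.round(p["dist_coeffs"],3),(-R.T@np.array(p["tvec"]).ravel()).round(3))
s=state();print(s["tcp_pos"],s["orientation"],s["clock"],s["width"])
E
```

```text
scene [[519.1, 0.0, 319.1], [0.0, 519.1, 232.6], [0.0, 0.0, 1.0]] [-0.04  0.    0.    0.    0.  ] [ 0.922 -0.58   1.175]
top [[584.4, 0.0, 322.9], [0.0, 584.4, 237.3], [0.0, 0.0, 1.0]] [0.018 0.    0.    0.    0.   ] [0.272 0.012 1.553]
[ 0.25228588 -0.57120576  0.23018366] [-9.24890659e-04  9.78471050e-01  2.06382035e-01 -6.45272767e-05] 0.1 1.0009004472364815
```

View pics/top0.png

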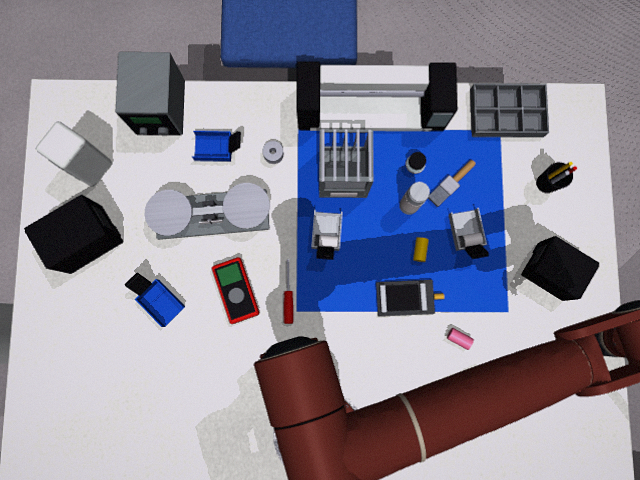

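View pics/scene0.png

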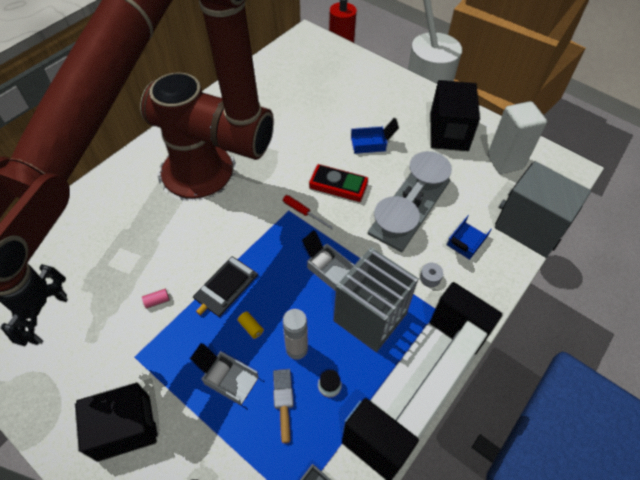

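```bash
cat > h.py <<'E'
from plant import *
import cv2,numpy as np
from scipy.spatial.transform import Rotation as Ro
def ray(n,uv,z,p=None):
    p=p or camera_params(n);K=np.array(p["intrinsics"]);R,_=cv2.Rodrigues(np.array(p["rvec"]));t=np.array(p["tvec"]).ravel()
    c=-R.T@t;x=cv2.undistortPoints(np.array(uv,float).reshape(-1,1,2),K,np.array(p["dist_coeffs"])).reshape(-1,2)
    d=np.c_[x,np.ones(len(x))]@R
    return c+d*((z-c[2])/d[:,2])[:,None]
def proj(n,P,p=None):
    p=p or camera_params(n)
    return cv2.projectPoints(np.array(P,float).reshape(-1,1,3),np.array(p["rvec"]),np.array(p["tvec"]),np.array(p["intrinsics"]),np.array(p["dist_coeffs"]))[0].reshape(-1,2)
def crop(im,x,y,w,h,k,name):
    cv2.imwrite(name,cv2.resize(im[y:y+h,x:x+w,::-1],None,fx=k,fy=k,interpolation=cv2.INTER_CUBIC))
E
python3 - <<'E'
from h import *
im=cv2.imread("pics/top0.png")[:,:,::-1]
crop(im,300,115,200,150,4,"pics/c1.png")
print(ray("top",[(345,190),(327,230),(468,232),(145,210),(271,210)],0).round(3).tolist())
# balance pans: bright-grey circles
g=cv2.medianBlur(cv2.cvtColor(im[170:250,130:290].copy(),cv2.COLOR_RGB2GRAY),3)
c=cv2.HoughCircles(cv2.resize(g,None,fx=4,fy=4),cv2.HOUGH_GRADIENT,1,200,param1=100,param2=20,minRadius=80,maxRadius=110)
print(c)
for a in c[0]:
    print(ray("top",[(a[0]/4+130,a[1]/4+170)],.08))
E
```

```text
[[0.637, -0.069, 0.0], [0.527, -0.02, 0.0], [0.523, -0.401, 0.0], [0.579, 0.47, 0.0], [0.581, 0.131, 0.0]]
[[[148.5 172.5  90.7]]]
[[0.55540753 0.3896814  0.08      ]]
```

View pics/c1.png

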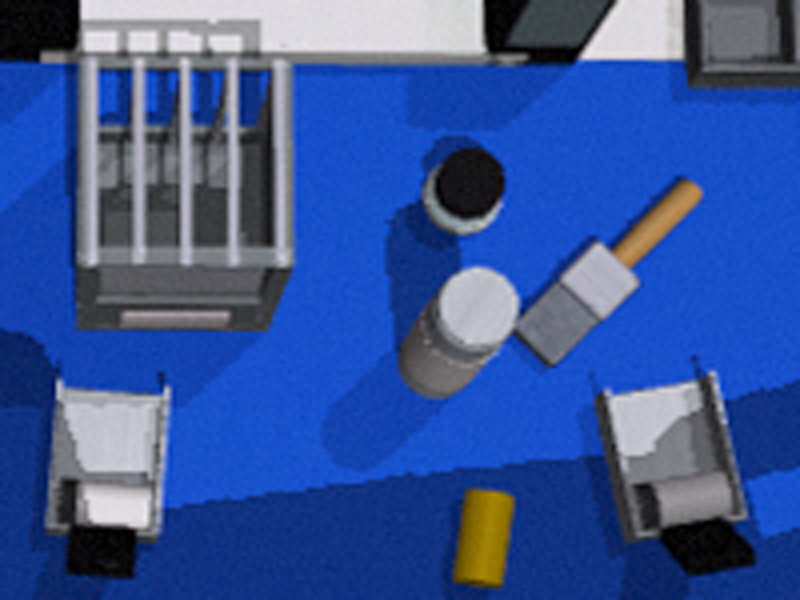

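```bash
python3 - <<'E'
from h import *
im=cv2.imread("pics/top0.png")[:,:,::-1].copy()
f=lambda L:[(300-.375+x/4,115-.375+y/4) for x,y in L]
for nm,L in(("L",[(48,535),(158,540),(58,382),(168,388)]),("R",[(628,540),(745,518),(600,393),(714,375)])):
    P=ray("top",f(L),.038);print(nm,P[:,:2].round(3).tolist())
    rear=(P[0]+P[1])/2;fr=(P[2]+P[3])/2;d=fr-rear;w=P[0]-P[1]
    print(" len",np.linalg.norm(d).round(3),"w",np.linalg.norm(w).round(3),"yaw",np.arctan2(d[1],d[0]).round(3),np.arctan2(-w[0],w[1]).round(3),"ctr",((rear+fr)/2).round(4))
print("hop top",ray("top",f([(78,260),(292,260),(80,58),(290,58)]),.182)[:,:2].round(3).tolist())
print("hop bot",ray("top",f([(78,328),(268,328)]),.002)[:,:2].round(3).tolist())
# pans
hsv=cv2.cvtColor(im,cv2.COLOR_RGB2HSV);m=((hsv[:,:,1]<50)&(hsv[:,:,2]>120)&(hsv[:,:,2]<200)).astype(np.uint8)
for x0 in(140,218):
    g=cv2.cvtColor(im,cv2.COLOR_RGB2GRAY)[178:245,x0:x0+60]
    c=cv2.HoughCircles(cv2.resize(g,None,fx=6,fy=6,interpolation=cv2.INTER_CUBIC),cv2.HOUGH_GRADIENT,1,300,param1=80,param2=10,minRadius=130,maxRadius=155)
    a=c[0][0]/6;print((a+[x0,178,0]).round(1),ray("top",[(a[0]+x0-.4,a[1]+178-.4)],.08).round(4))
# bystander rough positions
for n,uv,z in(("can",(420,187),.17),("jar",(418,160),.045),("spool",(273,151),.035),("phoneclamp",(405,297),.026),("mm",(235,290),.036),("driver",(288,290),.02),("blue1",(212,145),.03)):print(n,ray("top",[uv],z)[0,:2].round(3))
s=state();print(Ro.from_quat(np.roll(s["orientation"],-1)).as_matrix().round(3).tolist())
E
```

```text
L [[0.472, 0.021], [0.469, -0.051], [0.574, 0.015], [0.57, -0.058]]
 len 0.102 w 0.072 yaw -0.063 -0.042 ctr [ 0.521  -0.0185  0.038 ]
R [[0.47, -0.359], [0.485, -0.437], [0.568, -0.344], [0.58, -0.42]]
 len 0.098 w 0.079 yaw 0.165 0.19 ctr [ 0.5258 -0.3898  0.038 ]
hop top [[0.62, 0.003], [0.621, -0.126], [0.746, 0.002], [0.747, -0.126]]
hop bot [[0.618, 0.001], [0.619, -0.128]]
[167.1 211.2  24.2] [[0.5613 0.391  0.08  ]]
[245.9 203.9  24.2] [[0.5816 0.1907 0.08  ]]
can [ 0.606 -0.243]
jar [ 0.71  -0.262]
spool [0.735 0.126]
phoneclamp [ 0.346 -0.223]
mm [0.363 0.218]
driver [0.364 0.082]
blue1 [0.752 0.29 ]
[[0.915, 0.404, -0.001], [0.404, -0.915, 0.002], [0.0, -0.002, -1.0]]
```

```bash
cat >> h.py <<'E'
def tool(yaw,pitch):  # pitch: nose-down angle of scoop
    return Ro.from_euler('z',yaw)*Ro.from_euler('y',pitch)*Ro.from_matrix(np.array([[0,.8660254,.5],[1,0,0],[0,.5,-.8660254]]))
def tcp_for(org,yaw,pitch=0,back=0):  # org: scoop origin (underside centre); returns TCP pos
    S=Ro.from_euler('z',yaw)*Ro.from_euler('y',pitch)
    return np.array(org)+S.apply([-.074,0,.0726])+S.apply([.5,0,-.8660254])*(.019-back)
def go(pos,yaw,pitch=0,tag="",base=None):
    s=state();p0,R0=base or (np.array(s["tcp_pos"]),Ro.from_quat(np.roll(s["orientation"],-1)))
    R=tool(yaw,pitch);rv=(R*R0.inv()).as_rotvec()
    print(tag,"tot shift u",((pos-p0)/.02).round(2),"tot turn u",(rv/.15).round(2))
    return (np.array(pos),R)
E
python3 - <<'E'
from h import *
f=lambda L:[(300-.375+x/4,115-.375+y/4) for x,y in L]
print(ray("top",f([(68,577),(135,577),(697,570),(755,562)]),.083).round(3).tolist())
L=(.5205,-.0185,.002)
b=go(tcp_for(L,-.05,0,.08),-.05,0,"preL"); b=go(tcp_for(L,-.05,0,0),-.05,0,"grasp",b)
for o,y in((L,-.05),((.525,-.39,.002),.18)): 
    S=Ro.from_euler('z',y);print("handle top back",np.array(o)+S.apply([-.074-.006-.005,0,.083]))
E
```

```text
[[0.439, 0.008, 0.083], [0.439, -0.035, 0.083], [0.445, -0.391, 0.083], [0.45, -0.428, 0.083]]
preL tot shift u [ 8.19 27.9  -5.14] tot turn u [-2.09 -3.03  7.19]
grasp tot shift u [ 2.   -0.1  -3.46] tot turn u [0. 0. 0.]
handle top back [ 0.43560623 -0.01425177  0.085     ]
handle top back [ 0.44137329 -0.40521751  0.085     ]
```

Call:
{"op": "play_rows", "data": {"plan": [50,0.13,0.47,-0.08,-0.07,-0.1,0.24,50,0.27,0.93,-0.17,-0.07,-0.1,0.24,50,0.27,0.93,-0.17,-0.07,-0.1,0.24,50,0.27,0.93,-0.17,-0.07,-0.1,0.24,50,0.27,0.93,-0.17,-0.07,-0.1,0.24], "force": 60}}

```text
clock: 0.6
tcp_pos: [0.2767, -0.4868, 0.2152]
orientation: [0.033, 0.955, 0.294, 0.031]
ft_force: [-0.2, -0.7, -0.3]
width: 0.5
finger_force: 0.0
```

Call:
{"op": "play_rows", "data": {"plan": [50,0.27,0.93,-0.17,-0.07,-0.1,0.24,50,0.27,0.93,-0.17,-0.07,-0.1,0.24,50,0.27,0.93,-0.17,-0.07,-0.1,0.24,50,0.27,0.93,-0.17,-0.07,-0.1,0.24,50,0.27,0.93,-0.17,-0.07,-0.1,0.24]}}

```text
clock: 1.1
tcp_pos: [0.3037, -0.3938, 0.1984]
orientation: [0.066, 0.921, 0.378, 0.062]
ft_force: [0.8, 0.3, -1.1]
width: 0.499
finger_force: 0.0
```

Call:
{"op": "play_rows", "data": {"plan": [50,0.27,0.93,-0.17,-0.07,-0.1,0.24,50,0.27,0.93,-0.17,-0.07,-0.1,0.24,50,0.27,0.93,-0.17,-0.07,-0.1,0.24,50,0.27,0.93,-0.17,-0.07,-0.1,0.24,50,0.27,0.93,-0.17,-0.07,-0.1,0.24]}}

```text
clock: 1.6
tcp_pos: [0.3306, -0.3009, 0.1814]
orientation: [0.099, 0.879, 0.458, 0.093]
ft_force: [1.3, -0.4, -0.1]
width: 0.497
finger_force: 0.0
```

Call:
{"op": "play_rows", "data": {"plan": [50,0.27,0.93,-0.17,-0.07,-0.1,0.24,50,0.27,0.93,-0.17,-0.07,-0.1,0.24,50,0.27,0.93,-0.17,-0.07,-0.1,0.24,50,0.27,0.93,-0.17,-0.07,-0.1,0.24,50,0.27,0.93,-0.17,-0.07,-0.1,0.24]}}

```text
clock: 2.1
tcp_pos: [0.3575, -0.2079, 0.1644]
orientation: [0.13, 0.827, 0.533, 0.122]
ft_force: [-0.4, 0.1, 0.4]
width: 0.499
finger_force: 0.0
```

Call:
{"op": "play_rows", "data": {"plan": [50,0.27,0.93,-0.17,-0.07,-0.1,0.24,50,0.27,0.93,-0.17,-0.07,-0.1,0.24,50,0.27,0.93,-0.17,-0.07,-0.1,0.24,50,0.27,0.93,-0.17,-0.07,-0.1,0.24,50,0.27,0.93,-0.17,-0.07,-0.1,0.24]}}

```text
clock: 2.6
tcp_pos: [0.3845, -0.115, 0.1474]
orientation: [0.16, 0.767, 0.603, 0.15]
ft_force: [-0.2, -0.3, -0.4]
width: 0.503
finger_force: 0.0
```

Call:
{"op": "play_rows", "data": {"plan": [50,0.27,0.93,-0.17,-0.07,-0.1,0.24,50,0.27,0.93,-0.17,-0.07,-0.1,0.24,50,0.27,0.93,-0.17,-0.07,-0.1,0.24,50,0.27,0.93,-0.17,-0.07,-0.1,0.24,50,0.13,0.47,-0.08,-0.07,-0.1,0.24]}}

```text
clock: 3.1
tcp_pos: [0.4086, -0.0306, 0.1319]
orientation: [0.188, 0.698, 0.668, 0.177]
ft_force: [-0.2, 0.1, 0.8]
width: 0.503
finger_force: 0.0
```

```bash
python3 - <<'E'
from h import *
im=get_image("wrist");cv2.imwrite("pics/w1.png",im[:,:,::-1])
print(camera_params("wrist"))
s=state();print(s["clock"],s["width"],s["tcp_pos"],s["qd"].round(2) if hasattr(s["qd"],'round') else 0,np.round(s["q"],2))
L=(.5205,-.0185,.002)
go(tcp_for(L,-.05,0,.08),-.05,0,"preL"); go(tcp_for(L,-.05,0,0),-.05,0,"grasp")
print("handle pts px",proj("wrist",np.array(L)+Ro.from_euler('z',-.05).apply([[-.0852,.022,.080],[-.0852,-.022,.080],[-.0748,.022,.086],[-.0748,-.022,.086],[-.05,.037,.036],[-.05,-.037,.036]])).round(0).tolist())
E
```

```text
{'intrinsics': array([[344.39055331,   0.        , 317.82426062],
       [  0.        , 344.39055331, 244.09214213],
       [  0.        ,   0.        ,   1.        ]]), 'dist_coeffs': array([0.0187575, 0.       , 0.       , 0.       , 0.       ]), 'rvec': array([-2.74753095,  0.16644665, -0.72609035]), 'tvec': array([-0.41975786,  0.04201513,  0.06668799])}
3.15 0.5009843391607464 [ 0.40837331 -0.03020138  0.13140119] [-0.04  0.01 -0.01 -0.02  0.03  0.03] [-0.36 -0.95  2.55  0.18  1.05 -0.37]
preL tot shift u [ 0.39  0.85 -0.2 ] tot turn u [ 0.03 -0.02 -0.04]
grasp tot shift u [ 2.39  0.75 -3.66] tot turn u [ 0.03 -0.02 -0.04]
handle pts px [[316.0, 200.0], [315.0, 272.0], [337.0, 201.0], [335.0, 272.0], [328.0, 167.0], [327.0, 264.0]]
```

View pics/w1.png

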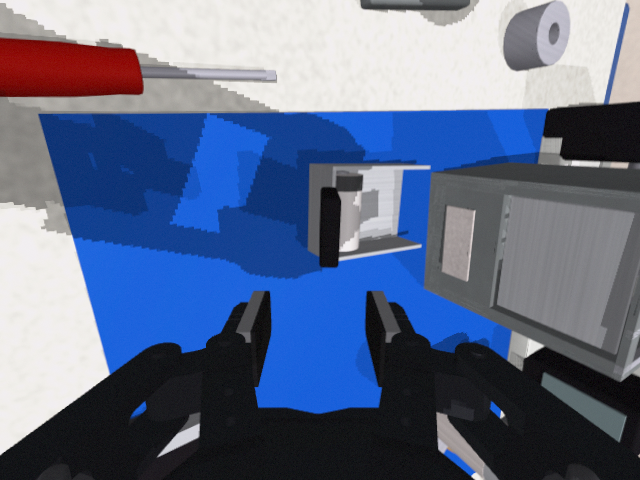

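```bash
python3 - <<'E'
from h import *
im=get_image("wrist");p=camera_params("wrist")
hs=cv2.cvtColor(im,cv2.COLOR_RGB2HSV)
m=(im.max(2)<50).astype(np.uint8)
n,l,st,c=cv2.connectedComponentsWithStats(m)
for i in range(1,n):
    x,y,w,h,a=st[i]
    if 500<a<4000 and 300<c[i][0]<360: print(st[i],c[i]); box=cv2.boxPoints(cv2.minAreaRect(np.argwhere(l==i)[:,::-1].astype(np.float32)));print(box.round(1).tolist());print(ray("wrist",box,.083,p).round(4).tolist())
print(ray("wrist",[(309,163),(308,258)],.002,p).round(4).tolist(),ray("wrist",[(430,166),(421,246)],.038,p).round(4).tolist())
s=state();print(s["tcp_pos"],s["clock"])
print(proj("wrist",np.array((.5205,-.0185,.002))+Ro.from_euler('z',-.05).apply([[-.0852,.022,.080],[-.0852,-.022,.080],[-.0748,.022,.086],[-.0748,-.022,.086]]),p).round(0).tolist())
E
```

```text
[ 320  186   22   83 1541] [329.92342635 228.06359507]
[[318.79998779296875, 267.6000061035156], [321.3999938964844, 185.5], [341.70001220703125, 186.10000610351562], [339.1000061035156, 268.20001220703125]]
[[0.4364, -0.0349, 0.083], [0.4403, 0.0149, 0.083], [0.4542, 0.013, 0.083], [0.4512, -0.0389, 0.083]]
[[0.4765, 0.0203, 0.002], [0.4711, -0.061, 0.002]] [[0.5757, 0.012, 0.038], [0.5705, -0.06, 0.038]]
[ 0.40833193 -0.03118183  0.13179125] 3.2
[[315.0, 198.0], [315.0, 270.0], [336.0, 199.0], [335.0, 270.0]]
```

```bash
python3 - <<'E'
from h import *
w=cv2.imread("pics/w1.png")[140:290,290:450];s=cv2.imread("pics/scene0.png")[215:315,290:400]
a=cv2.resize(w,None,fx=3,fy=3,interpolation=cv2.INTER_CUBIC);b=cv2.resize(s,(int(110*3),300),interpolation=cv2.INTER_CUBIC)
o=np.zeros((450,810,3),np.uint8)[:,:800];o[:,:480]=a;o[:300,480:800]=b[:,:320];cv2.imwrite("pics/c2.png",o)
E
```

```text
(no output)
```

View pics/c2.png

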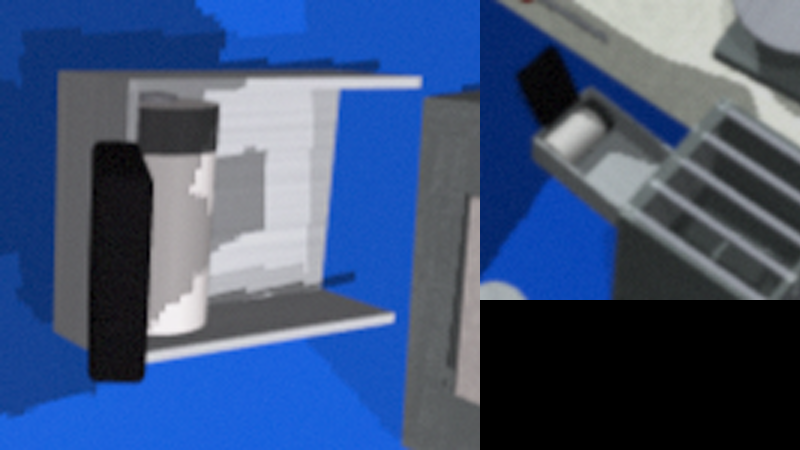

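Call:
{"op": "play_rows", "data": {"plan": [50,0.25,0.45,-0.1,0.02,-0.02,-0.02,50,0.25,0.45,-0.1,0,0,0,50,0.4,0,-0.7,0,0,0,50,0.4,0,-0.7,0,0,0,50,0.4,0,-0.7,0,0,0], "force": 60}}

```text
clock: 3.7
tcp_pos: [0.4434, -0.0151, 0.0869]
orientation: [0.189, 0.701, 0.664, 0.178]
ft_force: [-0.2, -0.1, 0.4]
width: 0.501
finger_force: 0.0
```

Call:
{"op": "play_rows", "data": {"plan": [50,0.4,0,-0.7,0,0,0,50,0.39,0,-0.68,0,0,0,0,0,0,0,0,0,0,0,0,0,0,0,0,0,0,0,0,0,0,0,0]}}

```text
clock: 4.2
tcp_pos: [0.4587, -0.0146, 0.0601]
orientation: [0.189, 0.701, 0.664, 0.178]
ft_force: [-0.2, -0.1, -2.4]
width: 0.131
finger_force: 59.1
```

Call:
{"op": "play_rows", "data": {"plan": [0,0,0,0,0,0,0,0,0,0,0,0,0,0,0,0,0,0,0,0,0]}}

```text
clock: 4.5
tcp_pos: [0.4589, -0.0143, 0.06]
orientation: [0.189, 0.7, 0.665, 0.178]
ft_force: [-1.3, -1.6, 1.5]
width: 0.128
finger_force: 59.6
```

```bash
python3 - <<'E'
from h import *
s=state();print(s["tcp_pos"],s["clock"],s["width"],s["finger_force"],s["ft_force"])
b=None
b=go(tcp_for((.5225,-.0165,.002),-.05),-.05,0,"here")
b=go(tcp_for((.5,-.0165,.14),-.05),-.05,0,"up",b)
b=go(tcp_for((.561,.391,.14),.1),.1,0,"over left",b)
b=go(tcp_for((.561,.391,.07),.1),.1,0,"down",b)
E
```

```text
[ 0.4588567  -0.01433892  0.05996256] 4.5 0.12806397432383218 59.60500180721283 [-1.33757873 -1.59568684  1.49591289]
here tot shift u [-0.04  0.05 -0.09] tot turn u [0.01 0.02 0.02]
up tot shift u [-1.12  0.    6.9 ] tot turn u [0. 0. 0.]
over left tot shift u [ 3.06 19.89  0.  ] tot turn u [0. 0. 1.]
down tot shift u [ 0.   0.  -3.5] tot turn u [0. 0. 0.]
```

Call:
{"op": "play_rows", "data": {"plan": [0,-0.05,0,0.25,0,0,0,0,-0.1,0,0.5,0,0,0,0,-0.1,0,0.75,0,0,0,0,-0.1,0,0.9,0,0,0,0,-0.1,0,0.9,0,0,0]}}

```text
clock: 5.0
tcp_pos: [0.4487, -0.0137, 0.1251]
orientation: [0.188, 0.701, 0.665, 0.178]
ft_force: [-0.2, 1.0, -2.1]
width: 0.132
finger_force: 59.1
```

Call:
{"op": "play_rows", "data": {"plan": [0,-0.1,0.1,0.9,0,0,0,0,0,0.25,0.9,0,0,0,0,0,0.4,0.9,0,0,0.04,0,0.05,0.6,0.6,0,0,0.04,0,0.1,0.8,0.3,0,0,0.04]}}

```text
clock: 5.5
tcp_pos: [0.4507, 0.029, 0.1989]
orientation: [0.188, 0.695, 0.671, 0.18]
ft_force: [-0.5, 0.1, -2.9]
width: 0.13
finger_force: 59.1
```

Call:
{"op": "play_rows", "data": {"plan": [0,0.12,0.9,0,0,0,0.05,0,0.12,0.9,0,0,0,0.05,0,0.12,0.9,0,0,0,0.05,0,0.12,0.9,0,0,0,0.05,0,0.12,0.9,0,0,0,0.05]}}

```text
clock: 6.0
tcp_pos: [0.4619, 0.1198, 0.1966]
orientation: [0.183, 0.682, 0.684, 0.183]
ft_force: [-0.6, -0.4, -2.7]
width: 0.131
finger_force: 59.1
```

Call:
{"op": "play_rows", "data": {"plan": [0,0.12,0.9,0,0,0,0.05,0,0.12,0.9,0,0,0,0.05,0,0.12,0.9,0,0,0,0.05,0,0.12,0.9,0,0,0,0.05,0,0.12,0.9,0,0,0,0.05]}}

```text
clock: 6.5
tcp_pos: [0.4739, 0.2097, 0.1966]
orientation: [0.179, 0.669, 0.697, 0.186]
ft_force: [0.9, 0.3, -2.0]
width: 0.132
finger_force: 59.1
```

Call:
{"op": "play_rows", "data": {"plan": [0,0.12,0.9,0,0,0,0.05,0,0.12,0.9,0,0,0,0.05,0,0.12,0.9,0,0,0,0.05,0,0.12,0.9,0,0,0,0.05,0,0.12,0.9,0,0,0,0.05]}}

```text
clock: 7.0
tcp_pos: [0.4859, 0.2996, 0.1966]
orientation: [0.176, 0.656, 0.709, 0.189]
ft_force: [-0.6, 0.1, -2.5]
width: 0.127
finger_force: 59.1
```

Call:
{"op": "play_rows", "data": {"plan": [0,0.12,0.9,0,0,0,0.05,0,0.12,0.9,0,0,0,0.05,0,0.12,0.8,0,0,0,0.05,0,0.1,0.6,0,0,0,0.03,0,0.05,0.3,0,0,0,0]}}

```text
clock: 7.5
tcp_pos: [0.4965, 0.3696, 0.1969]
orientation: [0.174, 0.646, 0.718, 0.192]
ft_force: [0.5, -0.2, -2.3]
width: 0.129
finger_force: 59.1
```

```bash
python3 - <<'E'
from h import *
im=get_image("top")
s=state();print(s["tcp_pos"],s["clock"],s["width"],s["finger_force"],s["ft_force"])
go(tcp_for((.561,.391,.14),.1),.1,0,"over left")
E
```

```text
[0.49667301 0.36991333 0.19705413] 7.55 0.1231152387351322 59.09283936023712 [ 0.35032446  0.61473314 -2.76615233]
over left tot shift u [ 0.01  0.73 -0.05] tot turn u [ 0.01  0.01 -0.03]
```

Call:
{"op": "play_rows", "data": {"plan": [0,0,0.35,-0.25,0,0,0,0,0,0.35,-0.5,0,0,0,0,0,0,-0.5,0,0,0,0,0,0,-0.5,0,0,0,0,0,0,-0.5,0,0,0]}}

```text
clock: 8.05
tcp_pos: [0.4964, 0.3823, 0.1506]
orientation: [0.174, 0.646, 0.718, 0.192]
ft_force: [0.9, 0.2, -1.8]
width: 0.133
finger_force: 59.1
```

Call:
{"op": "play_rows", "data": {"plan": [0,0,0,-0.5,0,0,0,0,0,0,-0.4,0,0,0,0,0,0,-0.2,0,0,0,0,0,0,-0.15,0,0,0,0,0,0,0,0,0,0]}}

```text
clock: 8.55
tcp_pos: [0.4968, 0.3828, 0.127]
orientation: [0.174, 0.646, 0.718, 0.192]
ft_force: [-0.0, 0.4, -2.9]
width: 0.129
finger_force: 59.1
```

```bash
python3 - <<'E'
from h import *
im=get_image("scene");crop(im,350,130,130,130,4,"pics/c3.png")
s=state();print(s["tcp_pos"],s["clock"],s["width"],s["finger_force"],s["ft_force"])
E
```

```text
[0.49694946 0.38293908 0.12743557] 8.6 0.12750637883940824 59.123749136924744 [-0.04498124  0.04341324 -2.2293411 ]
```

View pics/c3.png

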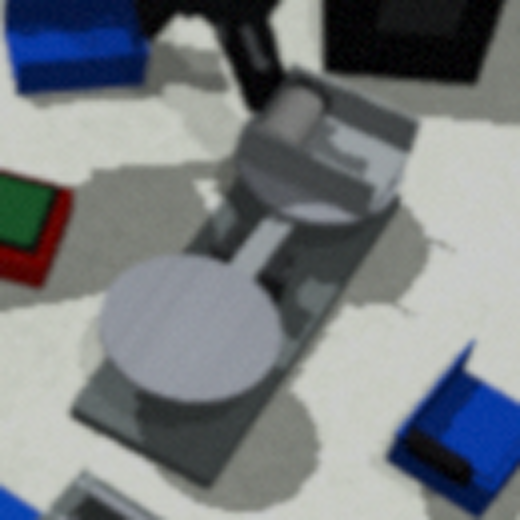

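Call:
{"op": "play_rows", "data": {"plan": [0,0,0,-0.05,0,0,0,0,0,0,-0.05,0,0,0,0,0,0,0,0,0,0]}}

```text
clock: 8.9
tcp_pos: [0.4972, 0.3831, 0.126]
orientation: [0.174, 0.646, 0.718, 0.193]
ft_force: [0.1, -0.3, -1.8]
width: 0.125
finger_force: 59.2
```

Call:
{"op": "play_rows", "data": {"plan": [0,0,0,-0.05,0,0,0,0,0,0,0,0,0,0]}}

```text
clock: 9.1
tcp_pos: [0.4974, 0.3833, 0.1258]
orientation: [0.174, 0.646, 0.718, 0.193]
ft_force: [-2.9, -1.9, 3.8]
width: 0.13
finger_force: 60.3
```

Call:
{"op": "play_rows", "data": {"plan": [0,0,0,-0.05,0,0,0,0,0,0,0,0,0,0]}}

```text
clock: 9.3
tcp_pos: [0.4979, 0.3836, 0.1256]
orientation: [0.175, 0.646, 0.717, 0.194]
ft_force: [-4.8, -2.8, 6.3]
width: 0.129
finger_force: 60.7
```

Call:
{"op": "play_rows", "data": {"plan": [40,0,0,0,0,0,0,40,0,0,0,0,0,0,40,0,0,0,0,0,0,40,-0.1,-0.01,0.17,0,0,0,40,-0.2,-0.02,0.34,0,0,0]}}

```text
clock: 9.8
tcp_pos: [0.4903, 0.3819, 0.1328]
orientation: [0.174, 0.646, 0.718, 0.192]
ft_force: [-0.6, 0.9, -0.3]
width: 0.403
finger_force: 0.0
```

Call:
{"op": "play_rows", "data": {"plan": [40,-0.4,-0.04,0.69,0,0,0,40,-0.4,-0.04,0.69,0,0,0,40,-0.4,-0.04,0.69,0,0,0,40,-0.4,-0.04,0.69,0,0,0,40,-0.2,0,0.5,0,0,0]}}

```text
clock: 10.3
tcp_pos: [0.4545, 0.3794, 0.2005]
orientation: [0.174, 0.646, 0.718, 0.193]
ft_force: [-0.3, 0.5, 0.8]
width: 0.397
finger_force: 0.0
```

```bash
python3 - <<'E'
from h import *
im=get_image("scene");cv2.imwrite("pics/s_rel.png",im[130:260,350:480,::-1])
R=(.5275,-.393,.002)
s=state();print(s["tcp_pos"],s["clock"],s["ft_force"])
b=go(tcp_for(R,.18,0,.08),.18,0,"preR"); b=go(tcp_for(R,.18,0,0),.18,0,"grasp",b)
E
```

```text
[0.45499674 0.38005762 0.20247412] 10.35 [-0.56869611  1.38924739  0.61248676]
preR tot shift u [ -1.52 -39.59  -3.75] tot turn u [-0.01  0.03  0.5 ]
grasp tot shift u [ 1.97  0.36 -3.46] tot turn u [0. 0. 0.]
```

Call:
{"op": "play_rows", "data": {"plan": [50,0,-0.4,0,0,0,0,50,0,-0.8,0,0,0,0.01,50,0,-1,0,0,0,0.01,50,0,-1,0,0,0,0.01,50,0,-1,0,0,0,0.01]}}

```text
clock: 10.85
tcp_pos: [0.4544, 0.2936, 0.1972]
orientation: [0.173, 0.644, 0.72, 0.192]
ft_force: [-0.1, 0.2, 0.2]
width: 0.5
finger_force: 0.0
```

Call:
{"op": "play_rows", "data": {"plan": [50,0,-1,0,0,0,0.01,50,0,-1,0,0,0,0.01,50,0,-1,0,0,0,0.01,50,0,-1,0,0,0,0.01,50,0,-1,0,0,0,0.01]}}

```text
clock: 11.35
tcp_pos: [0.4544, 0.1937, 0.1973]
orientation: [0.173, 0.641, 0.722, 0.193]
ft_force: [-0.2, -0.1, 0.1]
width: 0.495
finger_force: 0.0
```

Call:
{"op": "play_rows", "data": {"plan": [50,0,-1,0,0,0,0.01,50,0,-1,0,0,0,0.01,50,0,-1,0,0,0,0.01,50,0,-1,0,0,0,0.01,50,0,-1,0,0,0,0.01]}}

```text
clock: 11.85
tcp_pos: [0.4543, 0.0938, 0.1974]
orientation: [0.172, 0.639, 0.725, 0.194]
ft_force: [-0.0, -0.2, -0.0]
width: 0.499
finger_force: 0.0
```

Call:
{"op": "play_rows", "data": {"plan": [50,0,-1,0,0,0,0.01,50,0,-1,0,0,0,0.01,50,0,-1,0,0,0,0.01,50,0,-1,0,0,0,0.01,50,0,-1,0,0,0,0.01]}}

```text
clock: 12.35
tcp_pos: [0.4542, -0.0061, 0.1975]
orientation: [0.171, 0.636, 0.727, 0.194]
ft_force: [1.1, -0.1, -0.1]
width: 0.5
finger_force: 0.0
```

Call:
{"op": "play_rows", "data": {"plan": [50,0,-1,0,0,0,0.01,50,0,-1,0,0,0,0.01,50,0,-1,0,0,0,0.01,50,0,-1,0,0,0,0.01,50,0,-1,0,0,0,0.01]}}

```text
clock: 12.85
tcp_pos: [0.4541, -0.1061, 0.1975]
orientation: [0.17, 0.634, 0.729, 0.195]
ft_force: [-0.8, 0.0, 0.8]
width: 0.5
finger_force: 0.0
```

Call:
{"op": "play_rows", "data": {"plan": [50,-0.1,-1,-0.2,0,0,0.02,50,-0.1,-1,-0.2,0,0,0.02,50,-0.1,-1,-0.2,0,0,0.02,50,-0.1,-1,-0.2,0,0,0.02,50,-0.1,-1,-0.2,0,0,0.02]}}

```text
clock: 13.35
tcp_pos: [0.4439, -0.2059, 0.1773]
orientation: [0.169, 0.628, 0.734, 0.197]
ft_force: [0.7, -0.7, -1.0]
width: 0.501
finger_force: 0.0
```

Call:
{"op": "play_rows", "data": {"plan": [50,-0.1,-1,-0.2,0,0,0.02,50,-0.1,-1,-0.2,0,0,0.02,50,-0.1,-1,-0.2,0,0,0.02,50,-0.1,-1,-0.2,0,0,0.02,50,-0.1,-1,-0.2,0,0,0.02]}}

```text
clock: 13.85
tcp_pos: [0.4339, -0.3057, 0.1572]
orientation: [0.167, 0.623, 0.738, 0.198]
ft_force: [0.6, -0.3, 0.6]
width: 0.501
finger_force: 0.0
```

Call:
{"op": "play_rows", "data": {"plan": [50,-0.1,-1,-0.3,0,0,0.02,50,-0.1,-1,-0.3,0,0,0.02,50,-0.1,-1,-0.3,0,0,0.02,50,-0.1,-1,-0.2,0,0,0.02,50,-0.1,-0.6,-0.2,0,0,0.02]}}

```text
clock: 14.35
tcp_pos: [0.4239, -0.398, 0.1314]
orientation: [0.166, 0.617, 0.743, 0.199]
ft_force: [0.9, -0.3, 0.8]
width: 0.5
finger_force: 0.0
```

Call:
{"op": "play_rows", "data": {"plan": [50,0,-0.3,0,0,0,0,50,0,0,0,0,0,0]}}

```text
clock: 14.55
tcp_pos: [0.4245, -0.4032, 0.1323]
orientation: [0.166, 0.617, 0.743, 0.199]
ft_force: [0.6, 0.4, 0.5]
width: 0.502
finger_force: 0.0
```

```bash
python3 - <<'E'
from h import *
im=get_image("wrist");p=camera_params("wrist");cv2.imwrite("pics/w2.png",im[:,:,::-1])
s=state();print(s["tcp_pos"],s["clock"],s["ft_force"])
m=(im.max(2)<50).astype(np.uint8)
n,l,st,c=cv2.connectedComponentsWithStats(m)
for i in range(1,n):
    x,y,w,h,a=st[i]
    if 500<a<6000: print(st[i],c[i]); box=cv2.boxPoints(cv2.minAreaRect(np.argwhere(l==i)[:,::-1].astype(np.float32)));print(ray("wrist",box,.083,p).round(4).tolist())
R=(.5275,-.393,.002)
print(proj("wrist",np.array(R)+Ro.from_euler('z',.18).apply([[-.0852,.022,.080],[-.0852,-.022,.080],[-.0748,.022,.086],[-.0748,-.022,.086],[-.05,.037,0],[-.05,-.037,0],[.05,.037,.036],[.05,-.037,.036]]),p).round(0).tolist())
go(tcp_for(R,.18,0,.08),.18,0,"preR");go(tcp_for(R,.18,0,0),.18,0,"grasp")
a=np.full((450,640+160,3),0,np.uint8);a[:360,:480]=cv2.resize(im,(480,360))[:,:,::-1];a[:390,480:800]=cv2.resize(cv2.imread("pics/s_rel.png"),(390,390))[:,:320];cv2.imwrite("pics/c4.png",a)
E
```

```text
[ 0.42473594 -0.40268761  0.13253128] 14.6 [0.20466475 1.17233388 0.4055567 ]
[ 511  102   40   48 1559] [530.66709429 125.64079538]
[[0.6009, -0.2677, 0.083], [0.6524, -0.2556, 0.083], [0.673, -0.2901, 0.083], [0.6167, -0.2998, 0.083]]
[ 525  157  115   70 3357] [570.07506702 188.15519809]
[[0.6669, -0.3578, 0.083], [0.6398, -0.3013, 0.083], [0.8644, -0.2673, 0.083], [0.9306, -0.3431, 0.083]]
[ 303  226   21   86 1548] [312.66795866 268.76937984]
[[0.4464, -0.4282, 0.083], [0.4381, -0.3745, 0.083], [0.4514, -0.3738, 0.083], [0.4611, -0.4294, 0.083]]
[[302.0, 246.0], [302.0, 313.0], [322.0, 246.0], [322.0, 313.0], [295.0, 198.0], [296.0, 281.0], [416.0, 195.0], [409.0, 274.0]]
preR tot shift u [-0.   -0.45 -0.26] tot turn u [ 0.    0.01 -0.04]
grasp tot shift u [ 1.97 -0.09 -3.72] tot turn u [ 0.    0.01 -0.04]
```

View pics/c4.png

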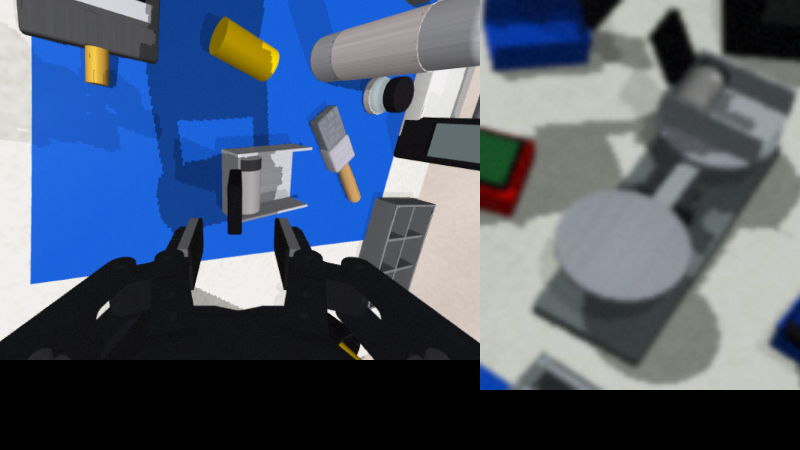

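Call:
{"op": "play_rows", "data": {"plan": [50,0.15,0,-0.25,0,0,-0.04,50,0.4,0,-0.75,0,0,0,50,0.4,0,-0.75,0,0,0,50,0.4,0,-0.75,0,0,0,50,0.4,0,-0.75,0,0,0]}}

```text
clock: 15.1
tcp_pos: [0.4605, -0.402, 0.0672]
orientation: [0.167, 0.618, 0.742, 0.199]
ft_force: [0.5, 0.6, -0.4]
width: 0.502
finger_force: 0.0
```

Call:
{"op": "play_rows", "data": {"plan": [50,0.22,0,-0.5,0,0,0,50,0,0,0,0,0,0,0,0,0,0,0,0,0,0,0,0,0,0,0,0,0,0,0,0,0,0,0]}}

```text
clock: 15.6
tcp_pos: [0.4644, -0.4035, 0.0588]
orientation: [0.168, 0.619, 0.741, 0.199]
ft_force: [-0.3, -0.0, 0.7]
width: 0.133
finger_force: 59.5
```

Call:
{"op": "play_rows", "data": {"plan": [0,0,0,0,0,0,0,0,0,0,0,0,0,0,0,0,0,0,0,0,0]}}

```text
clock: 15.9
tcp_pos: [0.4644, -0.4035, 0.0587]
orientation: [0.167, 0.619, 0.741, 0.199]
ft_force: [-2.6, 0.6, 5.7]
width: 0.129
finger_force: 60.4
```

```bash
python3 - <<'E'
from h import *
s=state();print(s["tcp_pos"],s["clock"],s["width"],s["finger_force"],s["ft_force"])
b=go(tcp_for((.5275,-.393,.002),.18),.18,0,"here")
b=go(tcp_for((.49,-.393,.14),.18),.18,0,"up",b)
b=go(tcp_for((.5816,.191,.14),.1),.1,0,"over right",b)
E
```

```text
[ 0.46444353 -0.40348708  0.0587337 ] 15.9 0.1292598645514549 60.4027533531189 [-2.56065261  0.59649206  5.68383506]
here tot shift u [-0.02 -0.05 -0.03] tot turn u [0.01 0.02 0.  ]
up tot shift u [-1.87  0.    6.9 ] tot turn u [0. 0. 0.]
over right tot shift u [ 4.54 29.46  0.  ] tot turn u [ 0.   -0.   -0.53]
```

Call:
{"op": "play_rows", "data": {"plan": [0,-0.1,0,0.25,0,0,0,0,-0.2,0,0.5,0,0,0,0,-0.3,0,0.75,0,0,0,0,-0.3,0,0.9,0,0,0,0,-0.3,0,0.9,0,0,0]}}

```text
clock: 16.4
tcp_pos: [0.4393, -0.4023, 0.1236]
orientation: [0.166, 0.619, 0.742, 0.199]
ft_force: [0.8, -0.3, -3.5]
width: 0.129
finger_force: 59.0
```

Call:
{"op": "play_rows", "data": {"plan": [0,-0.3,0,0.9,0,0,0,0,-0.2,0.2,0.9,0,0,0,0,-0.1,0.4,0.9,0,0,0,0,0,0.6,0.6,0,0,-0.02,0,0,0.8,0.4,0,0,-0.02]}}

```text
clock: 16.9
tcp_pos: [0.4277, -0.363, 0.1988]
orientation: [0.168, 0.621, 0.739, 0.198]
ft_force: [-0.1, 0.2, -2.9]
width: 0.132
finger_force: 59.0
```

Call:
{"op": "play_rows", "data": {"plan": [0,0,1,0,0,0,-0.02,0,0,1,0,0,0,-0.02,0,0,1,0,0,0,-0.02,0,0,1,0,0,0,-0.02,0,0,1,0,0,0,-0.02]}}

```text
clock: 17.4
tcp_pos: [0.4274, -0.2617, 0.197]
orientation: [0.168, 0.627, 0.735, 0.197]
ft_force: [-0.4, 0.0, -2.8]
width: 0.13
finger_force: 59.0
```

Call:
{"op": "play_rows", "data": {"plan": [0,0,1,0,0,0,-0.02,0,0,1,0,0,0,-0.02,0,0,1,0,0,0,-0.02,0,0,1,0,0,0,-0.02,0,0,1,0,0,0,-0.02]}}

```text
clock: 17.9
tcp_pos: [0.4273, -0.1618, 0.1968]
orientation: [0.169, 0.632, 0.73, 0.195]
ft_force: [-0.0, 0.8, -3.1]
width: 0.131
finger_force: 59.0
```

Call:
{"op": "play_rows", "data": {"plan": [0,0,1,0,0,0,-0.02,0,0,1,0,0,0,-0.02,0,0,1,0,0,0,-0.02,0,0,1,0,0,0,-0.02,0,0,1,0,0,0,-0.02]}}

```text
clock: 18.4
tcp_pos: [0.4272, -0.062, 0.1967]
orientation: [0.171, 0.638, 0.725, 0.194]
ft_force: [0.7, -0.1, -3.2]
width: 0.131
finger_force: 59.0
```

Call:
{"op": "play_rows", "data": {"plan": [0,0,1,0,0,0,-0.02,0,0.1,1,0,0,0,-0.02,0,0.1,1,0,0,0,-0.02,0,0.2,1,0,0,0,-0.02,0,0.3,1,0,0,0,-0.02]}}

```text
clock: 18.9
tcp_pos: [0.4412, 0.038, 0.1967]
orientation: [0.172, 0.643, 0.721, 0.193]
ft_force: [0.0, -0.4, -3.1]
width: 0.129
finger_force: 59.0
```

Call:
{"op": "play_rows", "data": {"plan": [0,0.4,1,0,0,0,-0.02,0,0.5,1,0,0,0,-0.02,0,0.5,1,0,0,0,-0.02,0,0.5,1,0,0,0,0,0,0.5,0.9,0,0,0,0]}}

```text
clock: 19.4
tcp_pos: [0.4893, 0.1361, 0.1965]
orientation: [0.173, 0.646, 0.718, 0.192]
ft_force: [0.1, -0.1, -3.3]
width: 0.129
finger_force: 59.0
```

Call:
{"op": "play_rows", "data": {"plan": [0,0.5,0.8,0,0,0,0,0,0.4,0.6,0,0,0,0,0,0.3,0.4,0,0,0,0,0,0.15,0.2,0,0,0,0,0,0,0,0,0,0,0]}}

```text
clock: 19.9
tcp_pos: [0.517, 0.1751, 0.1973]
orientation: [0.174, 0.646, 0.718, 0.192]
ft_force: [0.7, 0.3, -3.6]
width: 0.131
finger_force: 59.1
```

```bash
python3 - <<'E'
from h import *
s=state();print(s["tcp_pos"],s["clock"],s["width"],s["finger_force"],s["ft_force"])
go(tcp_for((.5816,.191,.14),.1),.1,0,"over right")
E
```

```text
[0.51697507 0.17509443 0.19729448] 19.9 0.13129025778598752 59.050907492637634 [ 0.70909385  0.25003849 -3.6460827 ]
over right tot shift u [ 0.02  0.47 -0.06] tot turn u [ 0.01  0.   -0.03]
```

Call:
{"op": "play_rows", "data": {"plan": [0,0,0.25,-0.25,0,0,0,0,0,0.2,-0.5,0,0,0,0,0,0,-0.5,0,0,0,0,0,0,-0.5,0,0,0,0,0,0,-0.4,0,0,0]}}

```text
clock: 20.4
tcp_pos: [0.5165, 0.1838, 0.1527]
orientation: [0.174, 0.646, 0.718, 0.192]
ft_force: [0.3, 0.2, -2.9]
width: 0.13
finger_force: 59.1
```

Call:
{"op": "play_rows", "data": {"plan": [0,0,0,-0.2,0,0,0,0,0,0,-0.15,0,0,0,0,0,0,-0.15,0,0,0,0,0,0,-0.15,0,0,0,0,0,0,-0.15,0,0,0]}}

```text
clock: 20.9
tcp_pos: [0.5178, 0.1841, 0.1394]
orientation: [0.175, 0.646, 0.718, 0.193]
ft_force: [-1.2, -0.7, -0.0]
width: 0.131
finger_force: 59.5
```

Call:
{"op": "play_rows", "data": {"plan": [0,0,0,-0.15,0,0,0,0,0,0,-0.15,0,0,0,0,0,0,-0.15,0,0,0,0,0,0,-0.1,0,0,0,0,0,0,0,0,0,0]}}

```text
clock: 21.4
tcp_pos: [0.5174, 0.1841, 0.1276]
orientation: [0.174, 0.646, 0.718, 0.193]
ft_force: [1.4, 0.6, -0.9]
width: 0.131
finger_force: 59.2
```

Call:
{"op": "play_rows", "data": {"plan": [0,0,0,-0.08,0,0,0,0,0,0,0,0,0,0,45,0,0,0,0,0,0,45,0,0,0,0,0,0,45,0,0,0,0,0,0]}}

```text
clock: 21.9
tcp_pos: [0.5173, 0.1841, 0.1262]
orientation: [0.174, 0.646, 0.718, 0.193]
ft_force: [0.4, -0.1, -0.3]
width: 0.451
finger_force: 0.0
```

Call:
{"op": "play_rows", "data": {"plan": [45,0,0,0,0,0,0,45,0,0,0,0,0,0,45,0,0,0,0,0,0,45,0,0,0,0,0,0,45,0,0,0,0,0,0]}}

```text
clock: 22.4
tcp_pos: [0.5172, 0.1841, 0.126]
orientation: [0.174, 0.646, 0.718, 0.192]
ft_force: [0.0, 0.0, 0.2]
width: 0.451
finger_force: 0.0
```

Call:
{"op": "play_rows", "data": {"plan": [45,0,0,0,0,0,0,45,0,0,0,0,0,0,45,0,0,0,0,0,0,45,0,0,0,0,0,0]}}

```text
clock: 22.8
tcp_pos: [0.5172, 0.1841, 0.1261]
orientation: [0.174, 0.646, 0.718, 0.192]
ft_force: [-0.1, -0.9, -0.2]
width: 0.45
finger_force: 0.0
```

```bash
python3 - <<'E'
from h import *
im=get_image("scene");crop(im,350,125,140,140,4,"pics/c5.png")
s=state();print(s["tcp_pos"],s["clock"],s["width"],s["finger_force"],s["ft_force"])
E
```

```text
[0.51725573 0.18407379 0.12611602] 22.85 0.4496559633003125 0.0 [ 0.83420694 -0.05195498  0.05497688]
```

View pics/c5.png

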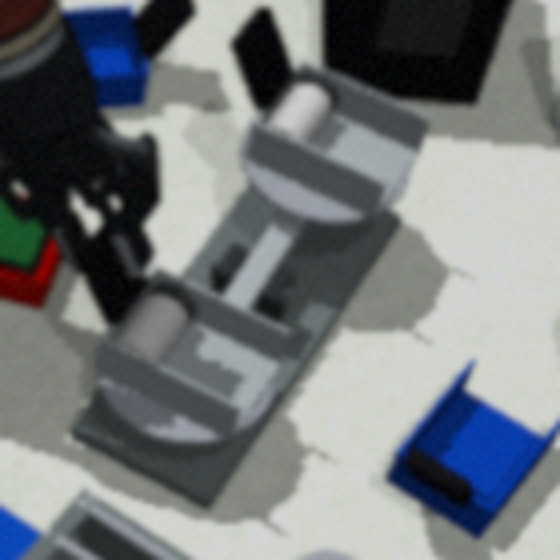

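Call:
{"op": "play_rows", "data": {"plan": [0,0,0,0,0,0,0,0,0,0,0,0,0,0,0,0,0,0,0,0,0,0,0,0,0,0,0,0,0,0,0,0,0,0,0]}}

```text
clock: 23.35
tcp_pos: [0.5172, 0.184, 0.126]
orientation: [0.174, 0.646, 0.718, 0.192]
ft_force: [-0.1, -0.1, -1.1]
width: 0.129
finger_force: 59.3
```

```bash
cat > wp.py <<'E'
from h import *
def nose(nx,nz,th,ny=-.0625,yaw=0):
    S=Ro.from_euler('z',yaw)*Ro.from_euler('y',th);return tcp_for(np.array([nx,ny,nz])-S.apply([.05,0,0]),yaw,th),yaw,th
E
python3 - <<'E'
from wp import *
s=state();print(s["tcp_pos"],s["clock"],s["width"],s["finger_force"],s["ft_force"])
b=None
b=go(tcp_for((.5816,.191,.14),.1),.1,0,"up",b)
b=go(*nose(.580,.135,0),"pre",b)
for n in((.605,.104,0),(.648,.104,0),(.645,.102,.2),(.642,.099,.4),(.638,.095,.6),(.634,.090,.8),(.632,.087,.96)): b=go(*nose(*n),str(n),b)
E
```

```text
[0.51718109 0.18403895 0.12599423] 23.35 0.12859706678375143 59.32896673679352 [-0.13351833 -0.12930154 -1.05488889]
up tot shift u [0.01 0.03 3.51] tot turn u [ 0.01  0.01 -0.03]
pre tot shift u [ -2.6  -12.35  -0.25] tot turn u [-0.    0.   -0.67]
(0.605, 0.104, 0) tot shift u [ 1.25  0.   -1.55] tot turn u [0. 0. 0.]
(0.648, 0.104, 0) tot shift u [2.15 0.   0.  ] tot turn u [0. 0. 0.]
(0.645, 0.102, 0.2) tot shift u [0.52 0.   0.98] tot turn u [0.   1.33 0.  ]
(0.642, 0.099, 0.4) tot shift u [0.72 0.   0.78] tot turn u [0.   1.33 0.  ]
(0.638, 0.095, 0.6) tot shift u [0.84 0.   0.53] tot turn u [0.   1.33 0.  ]
(0.634, 0.09, 0.8) tot shift u [0.97 0.   0.26] tot turn u [0.   1.33 0.  ]
(0.632, 0.087, 0.96) tot shift u [0.89 0.   0.09] tot turn u [0.   1.07 0.  ]
```

Call:
{"op": "play_rows", "data": {"plan": [0,0,0,0.1,0,0,0,0,0,0,0.15,0,0,0,0,0,0,0.2,0,0,0,0,0,0,0.2,0,0,0,0,0,0,0.25,0,0,0]}}

```text
clock: 23.85
tcp_pos: [0.5171, 0.184, 0.1443]
orientation: [0.174, 0.646, 0.718, 0.192]
ft_force: [-0.4, 0.2, -0.5]
width: 0.133
finger_force: 59.2
```

Call:
{"op": "play_rows", "data": {"plan": [0,0,0,0.3,0,0,0,0,0,0,0.4,0,0,0,0,0,0,0.5,0,0,0,0,-0.1,-0.1,0.5,0,0,0,0,-0.15,-0.3,0.4,0,0,0]}}

```text
clock: 24.35
tcp_pos: [0.5122, 0.1762, 0.1873]
orientation: [0.174, 0.646, 0.718, 0.193]
ft_force: [-0.6, 0.6, -3.2]
width: 0.129
finger_force: 59.0
```

Call:
{"op": "play_rows", "data": {"plan": [0,-0.2,-0.5,0.2,0,0,-0.05,0,-0.2,-0.7,0.05,0,0,-0.05,0,-0.2,-0.8,0,0,0,-0.05,0,-0.2,-0.8,0,0,0,-0.05,0,-0.2,-0.8,0,0,0,-0.05]}}

```text
clock: 24.85
tcp_pos: [0.4914, 0.1028, 0.1908]
orientation: [0.178, 0.66, 0.705, 0.189]
ft_force: [0.4, -0.4, -3.5]
width: 0.13
finger_force: 59.0
```

Call:
{"op": "play_rows", "data": {"plan": [0,-0.2,-0.8,0,0,0,-0.05,0,-0.2,-0.8,0,0,0,-0.05,0,-0.2,-0.8,0,0,0,-0.05,0,-0.2,-0.8,0,0,0,-0.05,0,-0.2,-0.8,0,0,0,-0.05]}}

```text
clock: 25.35
tcp_pos: [0.4714, 0.0229, 0.1908]
orientation: [0.181, 0.673, 0.693, 0.185]
ft_force: [-0.1, -0.4, -3.4]
width: 0.13
finger_force: 59.0
```

Call:
{"op": "play_rows", "data": {"plan": [0,-0.15,-0.8,0,0,0,-0.05,0,-0.1,-0.8,0,0,0,-0.05,0,-0.05,-0.8,0,0,0,-0.05,0,0,-0.6,0,0,0,-0.05,0,0,-0.4,0,0,0,0]}}

```text
clock: 25.85
tcp_pos: [0.4656, -0.0452, 0.1909]
orientation: [0.184, 0.683, 0.682, 0.183]
ft_force: [0.2, 0.1, -2.5]
width: 0.13
finger_force: 59.0
```

Call:
{"op": "play_rows", "data": {"plan": [0,0,-0.2,0,0,0,0,0,0,0,0,0,0,0]}}

```text
clock: 26.05
tcp_pos: [0.466, -0.0484, 0.191]
orientation: [0.184, 0.683, 0.683, 0.183]
ft_force: [0.4, 0.2, -3.4]
width: 0.127
finger_force: 59.0
```

```bash
python3 - <<'E'
from wp import *
s=state();print(s["tcp_pos"],s["clock"],s["width"],s["finger_force"],s["ft_force"])
go(*nose(.580,.135,0),"pre");go(*nose(.605,.104,0),"pre2")
im=get_image("wrist");t=get_image("top");p=camera_params("wrist")
a=np.zeros((400,800,3),np.uint8);a[:360,:480]=cv2.resize(im,(480,360))[:,:,::-1];a[:400,480:800]=cv2.resize(t[110:235,290:390],(320,400),interpolation=cv2.INTER_CUBIC)[:,:,::-1];cv2.imwrite("pics/c6.png",a)
print("mouth corners px*0.75",(proj("wrist",[[.619,-.0095,.082],[.619,-.1155,.082],[.619,-.0095,.177],[.619,-.1155,.177]],p)*.75).round(0).tolist())
E
```

```text
[ 0.46603644 -0.0484247   0.19103877] 26.05 0.1271628895735215 58.958916664123535 [ 0.43181506  0.20217198 -3.41449163]
pre tot shift u [-0.03 -0.7   0.01] tot turn u [0.01 0.01 0.01]
pre2 tot shift u [ 1.22 -0.7  -1.54] tot turn u [0.01 0.01 0.01]
mouth corners px*0.75 [[304.0, 135.0], [298.0, 217.0], [380.0, 145.0], [363.0, 251.0]]
```

View pics/c6.png

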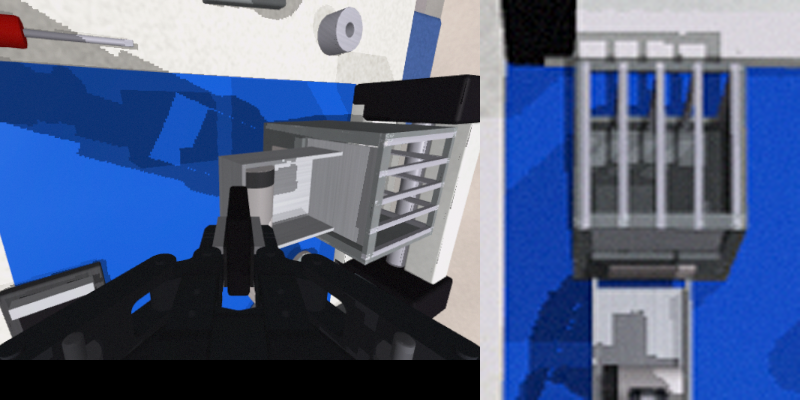

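Call:
{"op": "play_rows", "data": {"plan": [0,0,-0.2,-0.2,0,0,0,0,0.1,-0.3,-0.4,0,0,0,0,0.2,-0.2,-0.4,0,0,0,0,0.3,0,-0.35,0,0,0,0,0.3,0,-0.2,0,0,0]}}

```text
clock: 26.65
tcp_pos: [0.484, -0.062, 0.1582]
orientation: [0.183, 0.683, 0.683, 0.182]
ft_force: [0.5, 1.0, -3.8]
width: 0.127
finger_force: 58.9
```

Call:
{"op": "play_rows", "data": {"plan": [0,0.3,0,0,0,0,0,0,0.3,0,0,0,0,0,0,0.3,0,0,0,0,0,0,0.3,0,0,0,0,0,0,0.3,0,0,0,0,0]}}

```text
clock: 27.15
tcp_pos: [0.5149, -0.0619, 0.1605]
orientation: [0.184, 0.683, 0.683, 0.183]
ft_force: [-1.7, 0.2, -3.0]
width: 0.129
finger_force: 59.2
```

Call:
{"op": "play_rows", "data": {"plan": [0,0.3,0,0,0,0,0,0,0.3,0,0,0,0,0,0,0.25,0,0,0,0,0,0,0.1,0,0,0,0,0,0,0,0,0,0,0,0]}}

```text
clock: 27.65
tcp_pos: [0.5331, -0.0618, 0.1596]
orientation: [0.183, 0.683, 0.683, 0.183]
ft_force: [-1.5, -0.3, -4.6]
width: 0.133
finger_force: 58.9
```

```bash
python3 - <<'E'
from wp import *
s=state();print(s["tcp_pos"],s["clock"],s["width"],s["finger_force"],s["ft_force"])
b=None
for n in((.648,.104,0),(.645,.102,.2),(.642,.099,.4),(.638,.095,.6),(.634,.090,.8),(.632,.087,.96)): b=go(*nose(*n),str(n),b)
E
```

```text
[ 0.53314978 -0.06181498  0.15961694] 27.65 0.13302216538368752 58.91148626804352 [-1.497015   -0.27202354 -4.62690918]
(0.648, 0.104, 0) tot shift u [ 0.02 -0.03  0.03] tot turn u [0.01 0.   0.  ]
(0.645, 0.102, 0.2) tot shift u [0.52 0.   0.98] tot turn u [0.   1.33 0.  ]
(0.642, 0.099, 0.4) tot shift u [0.72 0.   0.78] tot turn u [0.   1.33 0.  ]
(0.638, 0.095, 0.6) tot shift u [0.84 0.   0.53] tot turn u [0.   1.33 0.  ]
(0.634, 0.09, 0.8) tot shift u [0.97 0.   0.26] tot turn u [0.   1.33 0.  ]
(0.632, 0.087, 0.96) tot shift u [0.89 0.   0.09] tot turn u [0.   1.07 0.  ]
```

Call:
{"op": "play_rows", "data": {"plan": [0,0.13,0,0.25,0,0.33,0,0,0.13,0,0.25,0,0.33,0,0,0.13,0,0.24,0,0.33,0,0,0.13,0,0.24,0,0.34,0]}}

```text
clock: 28.05
tcp_pos: [0.5435, -0.0618, 0.1798]
orientation: [0.114, 0.698, 0.698, 0.113]
ft_force: [-1.2, -0.2, -2.8]
width: 0.131
finger_force: 59.1
```

Call:
{"op": "play_rows", "data": {"plan": [0,0.18,0,0.2,0,0.33,0,0,0.18,0,0.2,0,0.33,0,0,0.18,0,0.19,0,0.33,0,0,0.18,0,0.19,0,0.34,0]}}

```text
clock: 28.45
tcp_pos: [0.5582, -0.0619, 0.1956]
orientation: [0.044, 0.706, 0.706, 0.044]
ft_force: [-1.4, 0.9, -2.5]
width: 0.129
finger_force: 59.1
```

Call:
{"op": "play_rows", "data": {"plan": [0,0.21,0,0.14,0,0.33,0,0,0.21,0,0.13,0,0.33,0,0,0.21,0,0.13,0,0.33,0,0,0.21,0,0.13,0,0.34,0]}}

```text
clock: 28.85
tcp_pos: [0.5754, -0.0619, 0.2062]
orientation: [-0.026, 0.707, 0.707, -0.026]
ft_force: [-0.9, 0.3, -2.3]
width: 0.132
finger_force: 59.0
```

```bash
python3 - <<'E'
from wp import *
s=state();print(s["tcp_pos"],s["clock"],s["width"],s["finger_force"],s["ft_force"])
b=None
for n in((.638,.095,.6),(.634,.090,.8),(.632,.087,.96)): b=go(*nose(*n),str(n),b)
E
```

```text
[ 0.57542664 -0.06189353  0.20619409] 28.85 0.13161328201611847 59.02454495429993 [-0.92266364  0.2888664  -2.30173924]
(0.638, 0.095, 0.6) tot shift u [-0.01 -0.03 -0.01] tot turn u [ 0.01  0.02 -0.  ]
(0.634, 0.09, 0.8) tot shift u [0.97 0.   0.26] tot turn u [0.   1.33 0.  ]
(0.632, 0.087, 0.96) tot shift u [0.89 0.   0.09] tot turn u [0.   1.07 0.  ]
```

Call:
{"op": "play_rows", "data": {"plan": [0,0.24,0,0.07,0,0.33,0,0,0.24,0,0.07,0,0.33,0,0,0.24,0,0.06,0,0.33,0,0,0.25,0,0.06,0,0.34,0]}}

```text
clock: 29.25
tcp_pos: [0.5951, -0.0619, 0.2115]
orientation: [-0.096, 0.7, 0.701, -0.096]
ft_force: [-0.6, -0.6, -1.9]
width: 0.13
finger_force: 61.5
```

Call:
{"op": "play_rows", "data": {"plan": [0,0.3,0,0.03,0,0.36,0,0,0.3,0,0.03,0,0.36,0,0,0.29,0,0.03,0,0.35,0,0,0,0,0,0,0,0,0,0,0,0,0,0,0]}}

```text
clock: 29.75
tcp_pos: [0.6127, -0.062, 0.2127]
orientation: [-0.151, 0.691, 0.691, -0.152]
ft_force: [-0.3, -0.8, -1.9]
width: 0.127
finger_force: 61.3
```

Call:
{"op": "play_rows", "data": {"plan": [0,0,0,0,0,0,0,0,0,0,0,0,0,0,0,0,0,0,0,0,0,0,0,0,0,0,0,0,0,0,0,0,0,0,0]}}

```text
clock: 30.25
tcp_pos: [0.6119, -0.0619, 0.2132]
orientation: [-0.152, 0.69, 0.691, -0.152]
ft_force: [-1.5, -1.1, -0.2]
width: 0.125
finger_force: 61.5
```

```bash
python3 - <<'E'
from wp import *
s=state();print(s["tcp_pos"],s["clock"],s["width"],s["finger_force"],s["ft_force"])
im=get_image("scene");t=get_image("top")
a=np.zeros((480,800,3),np.uint8);a[:400,:400]=cv2.resize(im[220:360,310:450],(400,400),interpolation=cv2.INTER_CUBIC)[:,:,::-1];a[:400,400:800]=cv2.resize(t[115:215,300:400],(400,400),interpolation=cv2.INTER_CUBIC)[:,:,::-1];cv2.imwrite("pics/c7.png",a)
E
```

```text
[ 0.61192405 -0.06193781  0.21320021] 30.25 0.12482457105117431 61.451146602630615 [-1.5259722  -1.12642382 -0.19857367]
```

View pics/c7.png

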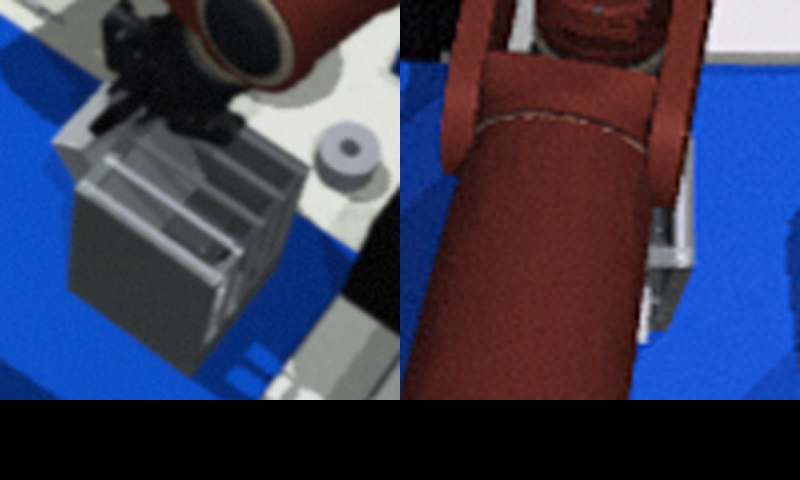

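```bash
python3 - <<'E'
from wp import *
f=[];m=[]
for i in range(8):
    t=get_image("scene") if i else get_image("wrist")
    s=state();f.append(s["ft_force"]);m.append(s["moment"])
    if i==0: w=t.copy()
    if i==3: sc=t
cv2.imwrite("pics/w_t.png",w[:,:,::-1]);cv2.imwrite("pics/s_t.png",sc[:,:,::-1])
print(np.mean(f,0).round(2),np.std(f,0).round(2),np.mean(m,0).round(3),s["clock"])
# dark spot inside hopper: compare with start picture at the same pixels
o=cv2.imread("pics/scene0.png")[:,:,::-1]
print(o[298:316:3,374:392:3].mean(2).astype(int).tolist());print(sc[298:316:3,374:392:3].mean(2).astype(int).tolist())
# where would inner-floor cell points project
print(proj("scene",[[.65,-.06,.0385],[.69,-.06,.0385],[.725,-.06,.0385],[.725,-.09,.0385],[.725,-.03,.0385]]).round(0).tolist())
b=None
for n in((.632,.087,.96),(.634,.090,.8),(.638,.095,.6),(.642,.099,.4),(.645,.102,.2),(.645,.104,0),(.58,.104,0),(.58,.14,0)): b=go(*nose(*n),str(n),b)
b=go(tcp_for((.53,.06,.14),.05),.05,0,"m",b);b=go(tcp_for((.5816,.191,.14),.1),.1,0,"over right",b)
E
```

```text
[-0.89  0.03 -1.4 ] [0.47 0.41 0.35] [-0.01  -0.081 -0.008] 30.75
[[58, 90, 145, 115, 78, 45], [60, 63, 68, 130, 134, 73], [57, 63, 63, 65, 89, 146], [123, 56, 65, 53, 54, 65], [134, 145, 72, 52, 61, 79], [68, 113, 152, 117, 76, 98]]
[[69, 97, 161, 114, 65, 49], [72, 68, 78, 144, 149, 71], [60, 71, 70, 71, 102, 164], [141, 62, 84, 61, 59, 62], [152, 164, 79, 54, 48, 74], [81, 129, 168, 126, 107, 116]]
[[362.0, 303.0], [375.0, 312.0], [387.0, 320.0], [380.0, 329.0], [394.0, 312.0]]
(0.632, 0.087, 0.96) tot shift u [ 0.01 -0.03  0.01] tot turn u [ 0.01  0.02 -0.01]
(0.634, 0.09, 0.8) tot shift u [-0.89  0.   -0.09] tot turn u [ 0.   -1.07  0.  ]
(0.638, 0.095, 0.6) tot shift u [-0.97  0.   -0.26] tot turn u [ 0.   -1.33  0.  ]
(0.642, 0.099, 0.4) tot shift u [-0.84  0.   -0.53] tot turn u [ 0.   -1.33  0.  ]
(0.645, 0.102, 0.2) tot shift u [-0.72  0.   -0.78] tot turn u [ 0.   -1.33  0.  ]
(0.645, 0.104, 0) tot shift u [-0.67  0.   -0.98] tot turn u [ 0.   -1.33  0.  ]
(0.58, 0.104, 0) tot shift u [-3.25  0.    0.  ] tot turn u [0. 0. 0.]
(0.58, 0.14, 0) tot shift u [0.  0.  1.8] tot turn u [0. 0. 0.]
m tot shift u [ 0.    5.96 -0.  ] tot turn u [ 0.   -0.    0.33]
over right tot shift u [2.59 6.39 0.  ] tot turn u [0.   0.   0.33]
```

Call:
{"op": "play_rows", "data": {"plan": [0,-0.29,0,-0.03,0,-0.35,0,0,-0.3,0,-0.03,0,-0.36,0,0,-0.3,0,-0.03,0,-0.36,0,0,-0.48,0,-0.13,0,-0.66,0,0,-0.49,0,-0.13,0,-0.67,0]}}

```text
clock: 31.25
tcp_pos: [0.5748, -0.0619, 0.2058]
orientation: [-0.024, 0.707, 0.707, -0.025]
ft_force: [-0.8, 0.2, -2.4]
width: 0.128
finger_force: 61.2
```

Call:
{"op": "play_rows", "data": {"plan": [0,-0.42,0,-0.26,0,-0.66,0,0,-0.42,0,-0.27,0,-0.67,0,0,-0.36,0,-0.39,0,-0.66,0,0,-0.36,0,-0.39,0,-0.67,0,0,-0.33,0,-0.49,0,-0.66,0]}}

```text
clock: 31.75
tcp_pos: [0.5362, -0.0618, 0.1696]
orientation: [0.151, 0.691, 0.691, 0.149]
ft_force: [-0.1, 0.0, -2.7]
width: 0.128
finger_force: 61.2
```

Call:
{"op": "play_rows", "data": {"plan": [0,-0.34,0,-0.49,0,-0.67,0,0,0,0,0,0,0,0,0,0,0,0,0,0,0]}}

```text
clock: 32.05
tcp_pos: [0.5296, -0.0618, 0.1597]
orientation: [0.183, 0.683, 0.683, 0.182]
ft_force: [0.3, -0.8, -2.7]
width: 0.128
finger_force: 61.2
```

```bash
python3 - <<'E'
from wp import *
f=[]
for i in range(5):
    w=get_image("wrist");s=state();f.append(s["ft_force"])
print(np.mean(f,0).round(2),s["clock"],s["tcp_pos"])
# cell's dark cap/body in the wrist view: compare with c6 (same scoop-in-hand geometry)
c6=cv2.imread("pics/c6.png")[:360,:480,::-1];n=cv2.resize(w,(480,360))
for x,y in((259,178),(259,195),(259,210),(262,185),(268,200)): print((x,y),c6[y-2:y+3,x-2:x+3].mean((0,1)).round(),n[y-2:y+3,x-2:x+3].mean((0,1)).round())
go(*nose(.645,.104,0),"lvl");go(*nose(.58,.104,0),"out")
E
```

```text
[-0.78 -0.19 -2.55] 32.3 [ 0.53196018 -0.06228743  0.16231216]
(259, 178) [53. 53. 56.] [139. 139. 144.]
(259, 195) [173. 168. 169.] [142. 143. 147.]
(259, 210) [173. 168. 169.] [173. 174. 179.]
(262, 185) [59. 58. 60.] [139. 139. 144.]
(268, 200) [160. 155. 156.] [180. 181. 186.]
lvl tot shift u [-0.07 -0.01 -0.11] tot turn u [ 0.01  0.02 -0.  ]
out tot shift u [-3.32 -0.01 -0.11] tot turn u [ 0.01  0.02 -0.  ]
```

```bash
python3 - <<'E'
from wp import *
w=get_image("wrist")
print(cv2.resize(w.mean(2),(160,120),interpolation=cv2.INTER_AREA)[50:84:2,72:126:2].astype(int))
s=state();print(s["ft_force"])
E
```

```text
[[ 60  60  61  65  85 111 104  78  77  83  86  87  87  87  87  87  87  86
   86  87  86  73  73  74  91 126 144]
 [ 67  89  86  87  87  87  87  87  86  86  85  86  92 117 167 176 183 187
  189 105  75  72  74  73  91 141 144]
 [ 66  95  96  94  89 104 117 131 138 137 146 170 185 180 184 181 197 204
  159  73  71  72  74  73  92 144 144]
 [ 65  95  96  96 110 137 117 139 139 111 131 113 110 123 183 183 229 237
  133  72  71  73  74  74  91 143 148]
 [ 64  95  97  96 112 138 117 138 138 111 112 111 111 134 183 184 232 240
  104  72  71  73  74  78 101 188 195]
 [ 62  95  97  96 113 141 120 139 139 110 112 113 112 110 180 180 153 176
   78  72  71  72  74  82 103 145 197]
 [ 61  95  81  18  20 120 120 141 141 111 112 113 113 122 184 183 138 135
   71  72  71  72  74  85 112 142 222]
 [ 60  96  50  11  12  76 123 144 143 113 115 137 164 184 183 180  68  73
   72  72  71  72  74  89 127 143 136]
 [ 73  96  33  11  11  44 124 142 163 186 185 183 183 186 188 183  70  87
   72  72  72  72  73  91 142 144 179]
 [101  96  20  12  12  20 126 142 213 189 190 187 183 183 183 173  61  61
   71  72
[... 159 characters left out ...]
1  12  12  88 152 191 188 188 186 175 130  94  85  70  62
   72  72  72  74  75 108 161 127  99]
 [ 87  78  15  15  16  17  77  90 179 148 104  88  86  87  87  87  85  85
   80  72  72  74  79  99 146  81  72]
 [ 77  77  15  15  15  16  72  78  20  26  87  88  88  87  86  86  86  85
  106 107  72  74  83 114 145  62  61]
 [ 78  69  16  15  15  16  58  78  22  21  87  86  86  86  86 119 173 109
   59  72  72  73  88 127 145  60  73]
 [ 78  55  15  15  15  14  45  78  27  19  76  86 128 197 108  58  58  59
   60  68  73  74  90 142 147 106 186]
 [ 73  60  14  16  14  16  46  82  24  19  76 143  91  89  60  57  57  58
   58  59  73  73  92 172 198 189  83]]
[-2.41251573 -0.01635048 -1.2724262 ]
```

Call:
{"op": "play_rows", "data": {"plan": [0,-0.3,0,0,0,0,0,0,-0.5,0,0,0,0,0,0,-0.5,0,0,0,0,0,0,-0.5,0,0,0,0,0,0,-0.5,0,0,0,0,0]}}

```text
clock: 32.85
tcp_pos: [0.4846, -0.0622, 0.1614]
orientation: [0.185, 0.683, 0.683, 0.184]
ft_force: [0.0, -0.3, -1.7]
width: 0.127
finger_force: 61.5
```

Call:
{"op": "play_rows", "data": {"plan": [0,-0.5,0,0,0,0,0,0,-0.4,0,0.3,0,0,0,0,-0.1,0.1,0.5,0,0,0,0,0,0.3,0.5,0,0,0.03,0,0,0.6,0.3,0,0,0.05]}}

```text
clock: 33.35
tcp_pos: [0.4654, -0.0422, 0.1951]
orientation: [0.185, 0.679, 0.686, 0.185]
ft_force: [0.7, 0.9, -1.6]
width: 0.129
finger_force: 61.5
```

Call:
{"op": "play_rows", "data": {"plan": [0,0,0.8,0.1,0,0,0.05,0,0,0.8,0,0,0,0.05,0,0,0.8,0,0,0,0.05,0,0,0.8,0,0,0,0.05,0,0,0.8,0,0,0,0.05]}}

```text
clock: 33.85
tcp_pos: [0.465, 0.0392, 0.1959]
orientation: [0.18, 0.665, 0.7, 0.188]
ft_force: [-0.1, 0.3, -1.3]
width: 0.127
finger_force: 61.5
```

Call:
{"op": "play_rows", "data": {"plan": [0,0,0.8,0,0,0,0.05,0,0.15,0.8,0,0,0,0.05,0,0.3,0.8,0,0,0,0.05,0,0.35,0.8,0,0,0,0.05,0,0.4,0.8,0,0,0,0.05]}}

```text
clock: 34.35
tcp_pos: [0.4892, 0.1197, 0.1958]
orientation: [0.176, 0.652, 0.712, 0.192]
ft_force: [0.2, -0.7, -1.3]
width: 0.127
finger_force: 61.4
```

Call:
{"op": "play_rows", "data": {"plan": [0,0.4,0.8,0,0,0,0.05,0,0.35,0.8,0,0,0,0.05,0,0.3,0.6,0,0,0,0,0,0.2,0.4,0,0,0,0,0,0.1,0.2,0,0,0,0]}}

```text
clock: 34.85
tcp_pos: [0.5158, 0.1753, 0.195]
orientation: [0.174, 0.647, 0.717, 0.193]
ft_force: [1.1, -0.6, -1.5]
width: 0.124
finger_force: 61.4
```

```bash
python3 - <<'E'
from wp import *
t=get_image("scene");cv2.imwrite("pics/s_fin.png",t[:,:,::-1])
s=state();print(s["tcp_pos"],s["clock"],s["ft_force"])
go(tcp_for((.5816,.191,.14),.1),.1,0,"over right");go(tcp_for((.5816,.191,.093),.1),.1,0,"place")
E
```

```text
[0.51581259 0.17521614 0.19481601] 34.9 [ 0.21190823 -0.00460366 -1.22278831]
over right tot shift u [0.08 0.47 0.07] tot turn u [ 0.    0.02 -0.02]
place tot shift u [ 0.08  0.47 -2.28] tot turn u [ 0.    0.02 -0.02]
```

Call:
{"op": "play_rows", "data": {"plan": [0,0.04,0.25,-0.25,0,0.02,-0.02,0,0.04,0.22,-0.5,0,0,0,0,0,0,-0.5,0,0,0,0,0,0,-0.4,0,0,0,0,0,0,-0.3,0,0,0]}}

```text
clock: 35.4
tcp_pos: [0.5161, 0.1831, 0.1532]
orientation: [0.173, 0.649, 0.716, 0.19]
ft_force: [0.3, -0.5, -0.8]
width: 0.13
finger_force: 61.5
```

Call:
{"op": "play_rows", "data": {"plan": [0,0,0,-0.2,0,0,0,0,0,0,-0.1,0,0,0,0,0,0,-0.05,0,0,0,0,0,0,-0.05,0,0,0,0,0,0,0,0,0,0]}}

```text
clock: 35.9
tcp_pos: [0.5174, 0.1835, 0.1479]
orientation: [0.174, 0.648, 0.716, 0.192]
ft_force: [-0.0, -0.8, 1.3]
width: 0.127
finger_force: 61.7
```

```bash
python3 - <<'E'
from wp import *
f=[]
for i in range(6):
    get_image("scene");s=state();f.append(s["ft_force"])
print(np.mean(f,0).round(2),s["clock"],s["tcp_pos"]);go(tcp_for((.5816,.191,.092),.1),.1,0,"place")
E
```

```text
[ 0.62 -0.99  0.88] 36.2 [0.51735804 0.18350102 0.14775456]
place tot shift u [0.   0.05 0.02] tot turn u [0.01 0.   0.01]
```

Call:
{"op": "play_rows", "data": {"plan": [40,0,0,0,0,0,0,40,0,0,0,0,0,0,40,0,0,0,0,0,0,40,0,0,0,0,0,0,40,-0.1,-0.01,0.17,0,0,0]}}

```text
clock: 36.7
tcp_pos: [0.5144, 0.1832, 0.1498]
orientation: [0.173, 0.649, 0.716, 0.19]
ft_force: [0.8, 0.6, -0.3]
width: 0.402
finger_force: 0.0
```

Call:
{"op": "play_rows", "data": {"plan": [40,-0.2,-0.02,0.35,0,0,0,40,-0.3,-0.03,0.52,0,0,0,40,-0.3,-0.03,0.52,0,0,0,40,-0.3,-0.03,0.52,0,0,0,40,-0.3,-0.03,0.52,0,0,0]}}

```text
clock: 37.2
tcp_pos: [0.4864, 0.1805, 0.2004]
orientation: [0.174, 0.648, 0.716, 0.191]
ft_force: [-1.1, 0.1, 0.1]
width: 0.403
finger_force: 0.0
```

Call:
{"op": "play_rows", "data": {"plan": [40,-0.3,-0.03,0.52,0,0,0,40,-0.3,-0.03,0.52,0,0,0,40,-0.2,-0.6,0.3,0,0,0,40,0,-1,0,0,0,0,40,0,-1,0,0,0,0]}}

```text
clock: 37.7
tcp_pos: [0.4706, 0.1271, 0.2269]
orientation: [0.174, 0.648, 0.716, 0.191]
ft_force: [0.1, -0.1, -0.2]
width: 0.398
finger_force: 0.0
```

Call:
{"op": "play_rows", "data": {"plan": [40,0,-1,0,0,0,0,40,0,-1,0,0,0,0,40,0,-1,0,0,0,0,40,0,-1,0,0,0,0,40,0,-0.5,0,0,0,0]}}

```text
clock: 38.2
tcp_pos: [0.4706, 0.036, 0.2265]
orientation: [0.174, 0.649, 0.716, 0.191]
ft_force: [0.1, -0.1, 0.1]
width: 0.396
finger_force: 0.0
```

Call:
{"op": "play_rows", "data": {"plan": [40,0,0,0,0,0,0,40,0,0,0,0,0,0,40,0,0,0,0,0,0]}}

```text
clock: 38.5
tcp_pos: [0.4708, 0.0379, 0.2261]
orientation: [0.174, 0.648, 0.716, 0.191]
ft_force: [0.2, -0.2, 0.0]
width: 0.401
finger_force: 0.0
```

```bash
python3 - <<'E'
from wp import *
t=get_image("scene");u=get_image("top");cv2.imwrite("pics/end_s.png",t[:,:,::-1]);cv2.imwrite("pics/end_t.png",u[:,:,::-1])
s=state();print(s["tcp_pos"],s["clock"],s["ft_force"])
# scoop check vs the earlier release picture: left scoop down as in s_rel (right pan empty, up)
a=cv2.imread("pics/s_rel.png")[0:75,60:130].mean(2)
e=t[130:205,410:480].mean(2)
print("left side |diff| frac vs single-load",(abs(a-e)>40).mean().round(3))
c=cv2.imread("pics/c5.png");c=cv2.resize(c,(140,140),interpolation=cv2.INTER_AREA)[5:80,60:130].mean(2)
print("vs right-heavy",(abs(c-e)>40).mean().round(3))
# top view: light scoop rim edges around the right pan, mask non-white low-sat bright region along y
pr=[proj("top",np.array((.5816,.191,.092))+Ro.from_euler('z',.1).apply([[x,y,.036] for x,y in((-.05,.037),(-.05,-.037),(.05,.037),(.05,-.037))])).round(1).tolist()]
print(pr);g=u.mean(2);print(g[185:232:3,222:274:3].astype(int))
E
```

```text
[0.47075941 0.03799946 0.22592982] 38.6 [ 0.71408795 -0.29657056 -0.36825439]
left side |diff| frac vs single-load 0.069
vs right-heavy 0.245
[[[229.7, 220.6], [259.6, 217.8], [226.7, 181.3], [256.4, 178.6]]]
[[215 215 200 165 189 185 185 183 181 190 186 157  92 147 144 145 216 217]
 [217 217 173 166 182 183 184 182 184 186 187 158 111 184 143 149 200 219]
 [210 161 166 126 186 185 185 185 188 185 193 165 125 179 174 129 203 215]
 [127 165 163  90 181 183 183 186 186 184 189 168 147 178 177 149 199 220]
 [121 173 157  53 181 182 190 185 188 188 189 164 166 180 178 185 200 215]
 [ 95 174 148  53 183 187 188 190 186 189 193 166 181 179 175 176 203 216]
 [122 174 146  69 186 186 189 188 191 190 194 175 184 168 176 176 203 218]
 [166 178 149  89 187 184 186 186 189 190 194 174 182 158 178 175 217 215]
 [156 171 145 103 186 169 161 181 195 188 181 161 154 145 173 168 217 217]
 [127 169 144 128 188 183 190 188 190 183 196 174 161 142 176 131 220 216]
 [104 163 154 138 186 105 112 119 116 120 121  97  86  81 176 103 218 217]
 [ 57 102 151 137 121 110  78  49  22   0   3 136 133  66 120 117 220 218]
 [ 94 105 104 105  86  12   5   7   3  15  11 112 132 142 119 122 217 215]
 [101 104 103 104 136   0   4  10   8   4  13 151 125 115 117 123 218 214]
 [102 106 104 106  90  29  24  26  26  28  25 104 104 122 122 121 197 216]
 [105 103 103 104 110  29  31  49  73 102  92  90 104 132 170 204 217 214]]
```

```bash
python3 - <<'E'
from wp import *
p=proj("top",[[.63,-.01,.0365],[.63,-.115,.0365],[.74,-.01,.0365],[.74,-.115,.0365]]).round(0);print(p.tolist())
for n in("top0","end_t"):
    g=cv2.imread(f"pics/{n}.png").mean(2);print(g[134:186:2,318:374:2].astype(int))
E
```

```text
[[323.0, 189.0], [363.0, 190.0], [324.0, 149.0], [363.0, 150.0]]
[[ 63 113 177 140 100 103  57  72 178 128 102  63  90  90 192 110  62  59
  100 102 195  60  66  62  97 119 179 121]
 [ 60 115 176 142  95 100  52  68 178 128 100  64  90  58 191 106  62  60
   98  93 192  53  64  62  78 122 180 119]
 [ 61 111 177 145  95 103  62  56 177 130 101  64  62  49 191 106  64  65
   91  95 194  56  66  60  70 124 180 123]
 [ 63 114 175 145  98 100  63  54 177 132 105  64  64  49 188 106  59  60
   83 108 190  61  64  65  51 125 177 119]
 [ 60 116 178 141  93  98  57  51 179 126  98  61  60  59 188 100  61  63
   50 121 197  54  63  60  51 123 178 123]
 [ 59 116 176 121  58  62  63  41 180 102  60  55  59  73 188  73  65  63
   52 110 191  60  66  57  55 119 181 123]
 [ 60 113 169 137 103  98  81  74 180 130 100  85  64  70 187 116 108  73
   74 127 190  84  71  57  42 118 178 123]
 [ 66 111 175 121  67  67  48  56 178 103  66  48  63  69 189 102  84  40
   80  86 193  84  42  41  41 116 181 126]
 [ 63 116 173 118  66  73  32  74 177 106  69  38  69  68 189  84  45  59
   78  74 192  39  32  42
[... 4350 characters left out ...]
 34 107 166 112  69  75  75  75 171 100  69  73  73  56 185  79  51  57
   56  70 185  95  51  55  29  79 184 110]
 [ 37 106 172 127  90  94  91  87 168 126  87  93  92  81 182  99  83  83
   86 102 185 107  79  82  65  92 182 121]
 [ 41 123 173 149 113 123 121 120 170 149 121 119 121 116 185 137 122 119
  125 133 181 126 123 121 118 128 187 144]
 [ 39 112 180 142 113 117 117 116 161 132 115 118 118 112 185 133 119 117
  120 125 184 130 123 114 115 137 176 135]
 [ 58  51  49  63  89  87  86  85  86  86  86  86  89  85  88  86  83  79
   83  76  79  77  77  85  52  43  47  58]
 [ 55  48  59  52  92  86  82  93  89  89  88  83  87  86  86  88  90  90
   88  87  87  89  87  93  30  49  53  79]]
```

The cell now shows as a new bright bar inside the hopper, at the back of its floor (columns 336–356, rows 150–160). The flap region matches the start picture, so it looks shut.

```bash
python3 -c "
from plant import *
print(sign_off())"
```

```text
the job is handed in; nothing more can be done
None
```

The job is handed in, though `sign_off()` returned no verdict: the heavier cell is in the hopper with the flap apparently shut, its empty scoop is back on the right pan, and the lighter cell is in its scoop on the lowered left pan, with 38.6 s on the clock.

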